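Stoppers down the chute, glazed tile to its foot

TASK

Get this glaze batch ready: lay every terracotta stopper from the bench into the sloping chute, so that each hangs stem down by its head between the two rails and has slid down to queue at the foot. Slide the spatula under the freshly glazed tile, lift it level off the wooden rack and set it centred on the two blue bars at the chute's foot, never touching the tile with the fingers; then lay the spatula back along its cork mat, standing as it stood. Any order will do; leave the other pots and things where they are.

Things in the scene. Friction and masses are not known exactly. Their poses are not given: they have to be found in the camera images.
- stopper0_mid (a point): centre of stopper 1 (may be absent). Terracotta, 53 mm long, 35 g: round stem 14 mm thick, 45 mm long, under a square head 28 x 28 x 8 mm with a teal top. Own +z runs along the axis from stem tip to head; head underside at +18.5 mm, stem tip at -26.5 mm. Starts lying on the bench, any direction, centre 11 mm up, +z 9 degrees above level. All look alike.
- stopper1_mid (a point): centre of stopper 2 (may be absent). Terracotta, 53 mm long, 35 g: round stem 14 mm thick, 45 mm long, under a square head 28 x 28 x 8 mm with a teal top. Own +z runs along the axis from stem tip to head; head underside at +18.5 mm, stem tip at -26.5 mm. Starts lying on the bench, any direction, centre 11 mm up, +z 9 degrees above level. All look alike.
- stopper2_mid (a point): centre of stopper 3 (may be absent). Terracotta, 53 mm long, 35 g: round stem 14 mm thick, 45 mm long, under a square head 28 x 28 x 8 mm with a teal top. Own +z runs along the axis from stem tip to head; head underside at +18.5 mm, stem tip at -26.5 mm. Starts lying on the bench, any direction, centre 11 mm up, +z 9 degrees above level. All look alike.
- stopper3_mid (a point): centre of stopper 4 (may be absent). Terracotta, 53 mm long, 35 g: round stem 14 mm thick, 45 mm long, under a square head 28 x 28 x 8 mm with a teal top. Own +z runs along the axis from stem tip to head; head underside at +18.5 mm, stem tip at -26.5 mm. Starts lying on the bench, any direction, centre 11 mm up, +z 9 degrees above level. All look alike.
- stopper4_mid (a point): centre of stopper 5 (may be absent). Terracotta, 53 mm long, 35 g: round stem 14 mm thick, 45 mm long, under a square head 28 x 28 x 8 mm with a teal top. Own +z runs along the axis from stem tip to head; head underside at +18.5 mm, stem tip at -26.5 mm. Starts lying on the bench, any direction, centre 11 mm up, +z 9 degrees above level. All look alike.
- chute: fixed blue gravity chute; origin on the bench under its mouth, +y level towards its foot, +x across, z up. Two slippery aluminium rails, each 16 mm wide, 18 mm open slot between (50 mm over all), fall 25 degrees towards +y from y = -50 (open high end) to a blue end stop at y = +220 mm. From y = +100 mm on, blue side guards (60 mm over all) stand 24 mm above the rails; 40 mm stop. Legs at y = -35, +185 mm.
- chute_mouth (a point): loading mouth: middle of the slot, level with the rail tops, 171 mm above the bench, 50 mm from the high end. Heads are wider than the slot, stems narrower: a stopper laid along the slot here, head uphill or downhill, and let go drops stem down, hangs by its head and slides by itself to the end stop or the stopper before it.
- chute_stop (a point): middle of the slot at the chute's foot, at the face of the end stop, level with the rail tops, 68 mm up.
- rest_mid (a point): blue tile rest, part of the chute beyond its foot: two bars 50 mm high, 110 mm long along the chute's x (which points away from the robot), 12 mm wide, 88 mm clear between them, open at both ends, over a base plate 5 mm thick. The point is midway between them, level with their tops.
- rack_mid (a point): dark wooden tile rack, fixed, with the same form and sizes as the blue tile rest; its bars run along the rack's own x, which points away from the robot. The point is midway between the bars, level with their tops, 50 mm up.
- tile_mid (a point): centre of the freshly glazed tile: terracotta, 100 mm (its x, along the bars) by 120 mm (its y, across both bars), 8 mm thick, teal face up with a cream disc, 180 g. Starts lying centred on the bars of the wooden rack.
- spatula_grip (a point): hold the spatula here: wooden handle 18 mm wide (own y), 24 mm tall, from -103 to +37 mm along own x, its middle 52 mm above the blade's underside. Own +x points to the blade, z up. At -93 mm a heel 34 mm wide reaches down level with the blade, so it stands by itself, handle up. 140 g, balances within 15 mm of here.
- spatula_blade (a point): centre of the upper face of the spatula's steel blade: 90 mm long (own x), 56 mm wide, 2.5 mm thick, level; 100 mm in front of spatula_grip and 49.5 mm below it.
- mat_mid (a point): middle of the spatula's cork mat fixed on the bench, 290 mm (own x) by 100 mm, 2 mm thick; the point is on its upper face. At the start the spatula lies along it, its own origin (35 mm in front of spatula_grip) near this point.
- cup: terracotta cup 60 mm wide, 55 mm high, a bystander to be left alone; origin at the centre of its underside
- cup2: terracotta cup 60 mm wide, 55 mm high, a bystander to be left alone; origin at the centre of its underside
- bowl: terracotta bowl 120 mm wide, 45 mm high, a bystander to be left alone; origin at the centre of its underside
- glaze_jar: green glass jar with white cap, 56 mm wide, 85 mm high, a bystander to be left alone; origin at the centre of its underside
- brush: glaze brush 160 mm long, lying, a bystander to be left alone; origin at the centre of its underside (middle of its length)
- waterpot: round terracotta pot 104 mm wide, 100 mm high, a bystander to be left alone; origin at the centre of its underside
- sponge: yellow block sponge 60 x 90 x 30 mm, a bystander to be left alone; origin at the centre of its underside
Not all that is in view belongs to the job. What is shaped like the part that bears stopper3_mid but black or white is not meant.

How it is judged:
By the outcome, as a careful person would: the job done as asked, in the order asked, and still so for the second after the job is handed in, with the robot touching nothing.
Of stopper0, stopper1, stopper2, stopper3, stopper4 only 3 to 5 are there at a start; the rules pass over those that are not, and their reading is None.
At some moment in a run one of stopper0, stopper1, stopper2, stopper3, stopper4 may be knocked a few centimetres aside while the robot is not near it.
It also fails if it takes over 210 s, if anything falls off the work surface, if the arm or the gripper's body presses on something with over 40 N, if the wrist force passes 120 N, or if a joint passes its speed limit or range.

ROBOT

A 6-joint arm with a two-finger parallel gripper is mounted at the origin on the work surface. World frame = base frame: x ahead of the robot, y to its left, z up, the work surface at z = 0. Lengths are in m, angles in rad, forces in N, time in s.
With the tool pointing down it reaches from about 0.375 to 0.9 m from the base axis. Payload 3.1 kg.
Tool frame: the origin (TCP) lies between the finger pads; the fingertips stand 17 mm ahead of it and the grasp point (between the pads) lies 2 mm behind it (robot.nose_length is the distance from the TCP to the fingertips, in m); z points along the fingers, y is the line along which they close (so a half turn about z gives the same grasp; the last joint's range is limited). The gripper opens to 87 mm and grips with 3 to 60 N. Pads are 19 mm wide; open, the fingers measure 117 mm over their backs; the gripper's body (75 mm by 190 mm) begins 51 mm behind the grasp point.
Start: joints at [-1.296, 0.527, 1.433, -0, 1.181, -0.178], TCP at [0.274, -0.562, 0.24] pointing down, gripper open.
Joint ranges: [-3.08, 3.08], [-0.75, 2.2], [0.22, 2.44], [-1.43, 4.57], [0, 2.65], [-2.85, 2.85]. Speed limits (rad/s): [2.79, 2.79, 3.14, 3.14, 3.14, 3.14].

INTERFACE

Orientations are given as a unit quaternion [x, y, z, w].
In Python, from rig import robot, cams gives the robot as it stands.
- The arm moves only by the shell command python3 -m pendant 'ROWS' [FORCE]. ROWS is JSON, a list of rows, each an object with "jaw": the opening, from 0 (shut) to 1 (fully open); "linear": the shift along the tool's x, y, z in cm, a list of three; "twist": the turn about the tool's z in degrees. A call has 1 to 12 rows; each row shifts and turns the commanded pose from where the row before left it, along the tool's axes as they then stand; what a row does not reach is not made up. A row lasts 1/12 s, in which the tool goes at most 41.7 mm and 7.16 degrees, less where a joint would pass 70% of its speed; a pose out of reach is approached as far as the arm can. A call is refused whole if a number of a shift passes 4.17 or a number of a turn 7.16, either way. A call with a gripper value outside its range is refused whole. The fingers move at their own pace and stop on an object; FORCE is the grip in N (left out, the last holds). Time passes only in rows, so rows that do not move let the fingers close. It gives the time, the measured TCP pose, the force, the opening and the grip force at its end, in the units of the state.
- robot.get_obs(): the state, without advancing time (a new reading comes with each control period).
- cams.camera(name): name is "scene" or "side" or "wrist"; returns a dict with "color" (384x512x3 uint8, blue, green, red), "depth" (384x512 float32, m along the optical axis (not along the pixel's ray), 0 where there is no reading), "fov_y" (degrees; the focal length in pixels is half the picture's height over the tangent of half this angle, whatever the lens; pixels are square), "cx", "cy" (the principal point, pixels), "k1" (the pictures are not rectified: a ray, as slopes to the right and down, at radius r is drawn at 1 + k1 r^2 times it, then the intrinsics apply), "view" (4x4, takes a point from world to camera coordinates). Camera axes: x right, y down, z forward; pixel columns grow to the right and rows downward; lengths in m; the calibration is good to about 2 mm. A picture is of the moment at which its call begins.
- robot.hand_in(): hands the job in; it is judged then, once.
The state is a dict: "time": time; "q": joint angles; "joint_velocities": joint speeds; "joint_torque": joint torques, N m; "position": TCP position; "tool_rot": TCP orientation; "ft_force": force on the tool from outside, world axes, zero at the start; "moment": the same for the moment, N m; "grip_width": finger opening in m; "grip_force": force on a finger pad.
Only numpy, scipy, OpenCV 4.12 (cv2) and the standard library are available. Lean on these libraries where they do the work, as an engineer would, in place of code of your own. Each camera call takes 0.05 s, during which the arm holds its last target. There are 200 camera calls.

## Working session

There is one attempt and no reset: what is moved stays moved. The work goes in short steps, Python scripts to look and compute and a shell command to move; the robot and the scene stay as the last step left them, time stands still between calls to the robot, and variables do not carry over. Pictures are saved under pics/ and viewed, at most 14 in all, crops included, and the job is handed in when it is done.

```bash
ls; mkdir -p pics; python3 - <<'E'
from rig import robot,cams
import cv2,numpy as np
o=robot.get_obs();print({k:np.round(v,3).tolist() for k,v in o.items()})
for n in("scene","side"):
    c=cams.camera(n);cv2.imwrite(f"pics/{n}0.png",cv2.resize(c["color"],(800,600)));np.savez(f"{n}0.npz",**c)
    print(n,c["fov_y"],c["cx"],c["cy"],c["k1"],np.round(c["view"],3).tolist())
E
```

```text
pics
{'time': 0.0, 'q': [-1.296, 0.528, 1.434, -0.0, 1.181, -0.178], 'joint_velocities': [0.0, -0.0, -0.0, -0.001, -0.0, -0.0], 'joint_torque': [0.002, -44.003, -17.66, 0.063, 0.058, -0.0], 'position': [0.274, -0.561, 0.239], 'tool_rot': [0.974, 0.225, -0.0, -0.001], 'ft_force': [-0.271, -0.394, 0.346], 'moment': [0.017, -0.008, 0.005], 'grip_force': 0.0, 'grip_width': 0.087}
scene 52.57256470541388 258.5490065033893 195.81962382138042 0.009570891068456351 [[0.708, 0.706, 0.007, -0.43], [0.591, -0.586, -0.555, -0.27], [-0.388, 0.397, -0.832, 1.701], [0.0, 0.0, 0.0, 1.0]]
side 52.25523223180473 255.77839750876925 195.1131576747898 0.014770935704822396 [[0.977, -0.21, -0.02, -0.581], [-0.162, -0.684, -0.711, 0.208], [0.136, 0.698, -0.703, 1.219], [0.0, 0.0, 0.0, 1.0]]
```

View pics/scene0.png

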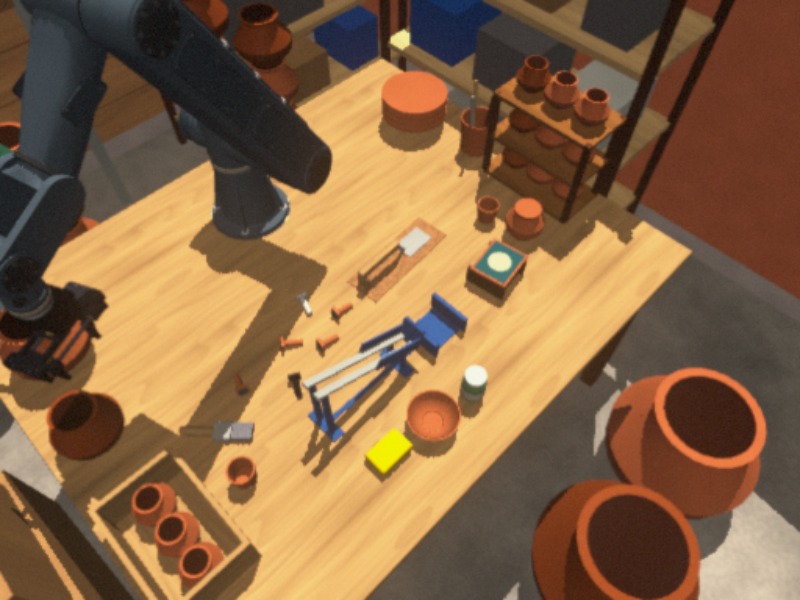

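View pics/side0.png

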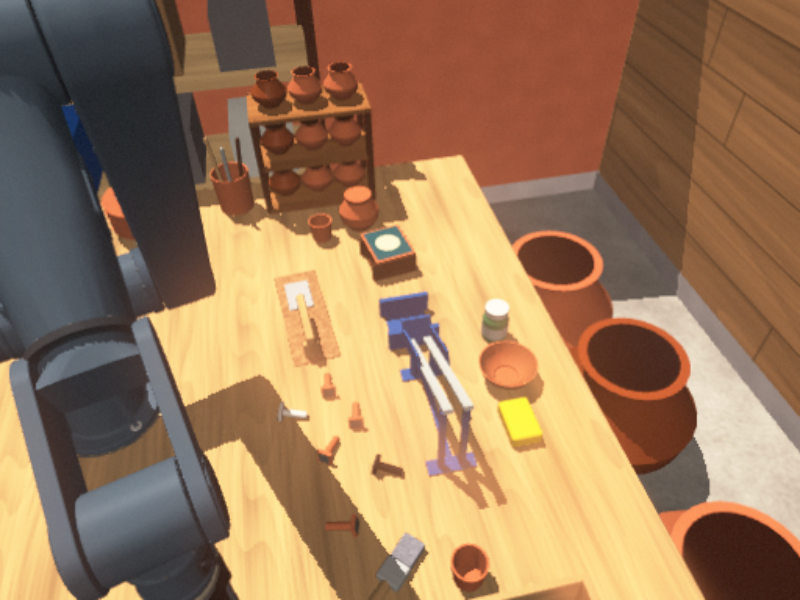

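Scene view (800x600): four terracotta stoppers near (342,311), (328,342), (291,343), (240,384 in shadow). There is a white decoy at (305,303) and a black one at (296,383). The chute runs from (310,385) to (420,330), with the tile rest at (435,325), tile (498,262) and spatula (400,255). A grey decoy spatula lies at (232,432).

```bash
cat > lib.py <<'E'
import numpy as np,cv2
def cloud(c):
    d=c["depth"];h,w=d.shape;f=h/2/np.tan(np.radians(float(c["fov_y"]))/2)
    K=np.array([[f,0,float(c["cx"])],[0,f,float(c["cy"])],[0,0,1]])
    v,u=np.mgrid[:h,:w];s=cv2.undistortPoints(np.stack([u,v],-1).reshape(-1,1,2).astype(np.float64),K,np.array([float(c["k1"]),0,0,0]))[:,0].reshape(h,w,2)
    P=np.dstack([s*d[...,None],d]);T=np.linalg.inv(c["view"]);W=P@T[:3,:3].T+T[:3,3];W[d<=0]=np.nan
    return W
def ortho(cs,x0,x1,y0,y1,r):
    "top view: image rows: x decreasing; cols: y decreasing (robot's view)"
    H=int((x1-x0)/r);Wd=int((y1-y0)/r);z=np.full((H,Wd),np.nan);im=np.zeros((H,Wd,3),np.uint8)
    for c in cs:
        W=cloud(c).reshape(-1,3);col=c["color"].reshape(-1,3)
        i=np.floor((x1-W[:,0])/r);j=np.floor((y1-W[:,1])/r);ok=(i>=0)&(i<H)&(j>=0)&(j<Wd)&np.isfinite(W[:,2])
        for k in np.where(ok)[0][np.argsort(W[ok,2])]:
            a,b=int(i[k]),int(j[k])
            if not z[a,b]>W[k,2]: z[a,b]=W[k,2];im[a,b]=col[k]
    return im,z
E
python3 - <<'E'
from lib import *
for n in("scene","side"):
    c=dict(np.load(n+"0.npz"));W=cloud(c);c_=c["color"]
    hsv=cv2.cvtColor(c_,cv2.COLOR_BGR2HSV);z=W[...,2]
    print(n,"bench z",np.nanmedian(z[(W[...,0]>.3)&(W[...,0]<.5)&(abs(W[...,1])<.3)]))
    roi=(W[...,0]>.25)&(W[...,0]<.9)&(abs(W[...,1])<.55)
    masks={"obj":roi&(z>.006)&(z<.03),"blue":roi&(hsv[...,0]>105)&(hsv[...,0]<130)&(hsv[...,1]>130),"teal":roi&(hsv[...,0]>75)&(hsv[...,0]<105)&(hsv[...,1]>80),"green":roi&(z>.14)&(hsv[...,1]<60)}
    for m,M in masks.items():
        nn,L,st,_=cv2.connectedComponentsWithStats(M.astype(np.uint8),connectivity=8)
        for i in range(1,nn):
            if st[i,4]>=15:
                P=W[L==i];k=c_[L==i].mean(0);q=P.mean(0);ev,V=np.linalg.eigh(np.cov(P[:,:2].T));s=(P[:,:2]-q[:2])@V[:,1]
                print(m,st[i,4],"c",q.round(3),"z",P[:,2].min().round(3),P[:,2].max().round(3),"ang",np.degrees(np.arctan2(V[1,1],V[0,1])).round(),"len",np.ptp(s).round(3),"sk",(s**3).mean()/(s.std()**3).round(2),"bgr",k.round())
E
```

```text
scene bench z 0.006427777867696105
obj 30 c [0.471 0.463 0.02 ] z 0.009 0.028 ang -146.0 len 0.039 sk inf bgr [ 37.  63. 113.]
obj 34 c [0.494 0.431 0.017] z 0.006 0.029 ang -140.0 len 0.048 sk -inf bgr [35. 59. 97.]
obj 62 c [0.408 0.231 0.009] z 0.006 0.024 ang 116.0 len 0.095 sk inf bgr [185. 205. 215.]
obj 94 c [0.641 0.256 0.018] z 0.006 0.03 ang -172.0 len 0.11 sk inf bgr [31. 51. 73.]
obj 25 c [0.419 0.042 0.016] z 0.007 0.029 ang -170.0 len 0.033 sk inf bgr [ 45.  73. 102.]
obj 65 c [ 0.356 -0.101  0.017] z 0.006 0.03 ang 165.0 len 0.072 sk -inf bgr [135. 155. 167.]
obj 259 c [0.632 0.1   0.011] z 0.006 0.03 ang 175.0 len 0.131 sk inf bgr [120.  88.  75.]
obj 67 c [ 0.438 -0.052  0.018] z 0.006 0.03 ang 91.0 len 0.057 sk inf bgr [ 67. 112. 180.]
obj 66 c [ 0.421 -0.199  0.018] z 0.006 0.03 ang 60.0 len 0.056 sk inf bgr [ 66. 115. 194.]
obj 74 c [ 0.48  -0.136  0.018] z 0.006 0.03 ang 81.0 len 0.056 sk inf bgr [ 68. 114. 188.]
obj 39 c [0.665 0.025 0.018] z 0.008 0.03 ang -176.0 len 0.048 sk inf bgr [61. 57. 65.]
obj 26 c [ 0.645 -0.056  0.014] z 0.006 0.029 ang -151.0 len 0.0
[... 4014 characters left out ...]
 0.006 0.025 ang -136.0 len 0.121 sk inf bgr [126. 133. 147.]
obj 132 c [ 0.609 -0.455  0.016] z 0.006 0.03 ang 156.0 len 0.044 sk inf bgr [ 50.  78. 144.]
obj 52 c [ 0.594 -0.488  0.017] z 0.006 0.03 ang 159.0 len 0.043 sk -inf bgr [ 44.  67. 119.]
green 9372 c [ 0.293 -0.243  0.726] z 0.465 0.826 ang 95.0 len 0.175 sk inf bgr [56. 52. 49.]
green 5512 c [ 0.274 -0.43   0.628] z 0.539 0.747 ang 104.0 len 0.274 sk -inf bgr [86. 81. 79.]
green 169 c [ 0.648 -0.237  0.169] z 0.14 0.196 ang 90.0 len 0.118 sk inf bgr [200. 213. 223.]
green 156 c [ 0.613 -0.232  0.169] z 0.14 0.196 ang 90.0 len 0.117 sk inf bgr [208. 221. 230.]<stdin>:13: RuntimeWarning: divide by zero encountered in scalar divide
```

```bash
cat > plan.py <<'E'
import sys,numpy as np
from rig import robot
from scipy.spatial.transform import Rotation as R
def go(x,y,z,psi,p=None):
    """print rows' totals: twist first to psi (deg), then shift in tool axes (cm)"""
    o=robot.get_obs();q=np.array(o["position"]) if p is None else np.array(p);M=R.from_quat(o["tool_rot"]).as_matrix()
    now=np.degrees(np.arctan2(M[1,0],M[0,0]));t=np.radians(psi);d=np.array([x,y,z])-q
    print("t%.1f"%o["time"],"at",q.round(4),"psi %.1f tilt %.2f"%(now,np.degrees(np.arccos(-M[2,2]))),"-> twist %.1f, shift %.2f %.2f %.2f"%((now-psi+180)%360-180,100*(d[0]*np.cos(t)+d[1]*np.sin(t)),100*(d[0]*np.sin(t)-d[1]*np.cos(t)),-100*d[2]))
if __name__=="__main__": go(*map(float,sys.argv[1:5]))
E
python3 -m pendant '[{"jaw":1,"linear":[2.98,-2.56,-0.6],"twist":0},{"jaw":1,"linear":[2.98,-2.56,-0.6],"twist":0},{"jaw":1,"linear":[2.98,-2.56,-0.6],"twist":0},{"jaw":1,"linear":[2.98,-2.56,-0.6],"twist":0},{"jaw":1,"linear":[2.98,-2.56,-0.6],"twist":0},{"jaw":1,"linear":[2.98,-2.56,-0.6],"twist":0},{"jaw":1,"linear":[2.98,-2.56,-0.6],"twist":0},{"jaw":1,"linear":[2.98,-2.56,-0.6],"twist":0},{"jaw":1,"linear":[2.98,-2.56,-0.6],"twist":0},{"jaw":1,"linear":[2.98,-2.56,-0.6],"twist":0}]' 10
python3 -m pendant '[{"jaw":1,"linear":[0,0,0],"twist":-7.1},{"jaw":1,"linear":[0,0,0],"twist":-7.1},{"jaw":1,"linear":[0,0,0],"twist":-7.1},{"jaw":1,"linear":[0,0,0],"twist":-7.1},{"jaw":1,"linear":[0,0,0],"twist":-7.1},{"jaw":1,"linear":[0,0,0],"twist":-7.1},{"jaw":1,"linear":[0,0,0],"twist":-7.1},{"jaw":1,"linear":[0,0,0],"twist":-7.1},{"jaw":1,"linear":[0,0,0],"twist":-7.1},{"jaw":1,"linear":[0,0,0],"twist":0}]'
python3 plan.py 0.43 -0.2 0.3 90
python3 - <<'E'
from lib import *
from rig import cams
c=cams.camera("wrist");np.savez("w1.npz",**c);cv2.imwrite("pics/w1.png",c["color"]);print(np.round(c["view"],3).tolist(),c["fov_y"])
E
```

```text
time: 0.93
position: [0.4297, -0.1989, 0.2996]
tool_rot: [0.974, 0.225, -0.0, -0.0]
ft_force: [1.0, -0.8, -0.5]
grip_width: 0.0867
grip_force: 0.0
time: 1.77
position: [0.4293, -0.2008, 0.2992]
tool_rot: [0.707, 0.707, -0.0, -0.0]
ft_force: [-0.0, -0.6, -0.5]
grip_width: 0.0874
grip_force: 0.0
t1.8 at [ 0.4293 -0.2008  0.2992] psi 90.0 tilt 0.06 -> twist 0.0, shift 0.08 0.07 -0.08
[[1.0, 0.0, -0.001, -0.429], [0.001, -0.967, 0.254, -0.241], [-0.001, -0.254, -0.967, 0.396], [0.0, 0.0, 0.0, 1.0]] 61.87163726726661
```

View pics/w1.png

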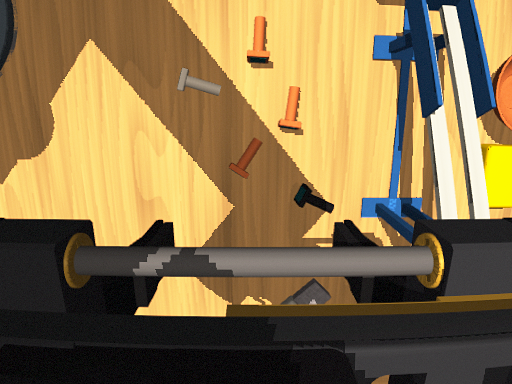

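Wrist view (512x384): stoppers at (259,40), (291,108), (247,157), all with heads at the lower end. White decoy at (198,82), black decoy at (313,198), rails at (450,100).

```bash
cat >> lib.py <<'E'
def stoppers(c,xr=(.3,.6),yr=(-.5,.1)):
    W=cloud(c);hsv=cv2.cvtColor(c["color"],cv2.COLOR_BGR2HSV);z=W[...,2];out=[]
    M=(z>.004)&(z<.035)&(W[...,0]>xr[0])&(W[...,0]<xr[1])&(W[...,1]>yr[0])&(W[...,1]<yr[1])
    n,L,st,_=cv2.connectedComponentsWithStats(M.astype(np.uint8))
    for i in range(1,n):
        if st[i,4]<60: continue
        m=L==i;P=W[m];sat=np.median(hsv[m][:,1]);v=np.median(hsv[m][:,2])
        p=P[:,:2];q=p.mean(0);a=np.linalg.eigh(np.cov((p-q).T))[1][:,1]
        for _ in range(2):
            n_=np.array([-a[1],a[0]]);s=(p-q)@a;w=(p-q)@n_
            if np.ptp(w[s>np.percentile(s,85)])<np.ptp(w[s<np.percentile(s,15)]): a=-a;n_=-n_;s=-s;w=-w
            lo,hi=np.percentile(s,[1,99]);stem=(s<lo+.036)
            f=np.polyfit(s[stem],w[stem],1);a=a+f[0]*n_;a/=np.linalg.norm(a);q=q+f[1]*n_
        s=(p-q)@a;lo,hi=np.percentile(s,[1,99]);ctr=q+a*(lo+hi)/2
        print("px",np.argwhere(m).mean(0).round()[::-1],"n",m.sum(),"ctr",ctr.round(4),"ang",np.degrees(np.arctan2(a[1],a[0])).round(1),"len",(hi-lo).round(4),"z",np.percentile(P[:,2],[2,98]).round(4),"sat",sat,"val",v)
E
python3 - <<'E'
from lib import *
c=dict(np.load("w1.npz"));W=cloud(c);print("bench",np.nanmedian(W[150:200,60:160,2]))
stoppers(c)
# rails
for c in(c,dict(np.load("scene0.npz")),dict(np.load("side0.npz"))):
    W=cloud(c);hsv=cv2.cvtColor(c["color"],cv2.COLOR_BGR2HSV)
    m=(W[...,2]>.06)&(W[...,2]<.21)&(abs(W[...,0]-.635)<.05)&(W[...,1]>-.32)&(W[...,1]<.05)&(hsv[...,1]<70)&(hsv[...,2]>80)
    P=W[m];
    if len(P)<50: continue
    f=np.polyfit(P[:,1],P[:,2],1)
    for _ in range(3):
        g=abs(np.polyval(f,P[:,1])-P[:,2])<.004;f=np.polyfit(P[g,1],P[g,2],1)
    P=P[g];fx=np.polyfit(P[:,1],P[:,0],1);r=P[:,0]-np.polyval(fx,P[:,1])
    print(len(P),"slope",np.degrees(np.arctan(f[0])),"y where z=.171:",(.171-f[1])/f[0],"yr",np.percentile(P[:,1],[1,99]),"x at y -.2:",np.polyval(fx,-.2),"yaw",np.degrees(fx[0]),"across",np.percentile(r,[1,99]))
    for yy in (-.24,-.2,-.16,-.1):
        k=abs(P[:,1]-yy)<.012
        if k.sum()>8: print("  y",yy,"x edges",np.percentile(P[k,0],[1,99]).round(4), "z",P[k,2].mean().round(4))
E
```

```text
bench -0.0006522859807224779
px [258.  43.] n 625 ctr [ 0.4357 -0.0475] ang -92.4 len 0.0541 z [0.0069 0.0285] sat 187.0 val 250.0
px [197.  83.] n 553 ctr [ 0.3605 -0.1031] ang 163.7 len 0.0501 z [0.0095 0.0288] sat 52.0 val 150.0
px [291. 110.] n 534 ctr [ 0.4783 -0.1318] ang -98.1 len 0.0536 z [0.0078 0.0285] sat 185.0 val 251.5
px [246. 158.] n 484 ctr [ 0.4215 -0.1955] ang -123.2 len 0.0505 z [0.0094 0.0286] sat 192.0 val 135.5
px [312. 199.] n 511 ctr [ 0.5169 -0.2592] ang 152.2 len 0.0533 z [0.0067 0.0287] sat 85.0 val 19.0
px [309. 295.] n 738 ctr [ 0.5067 -0.4105] ang 25.1 len 0.0698 z [0.0053 0.019 ] sat 24.0 val 82.0
5291 slope -25.022642542261572 y where z=.171: -0.23981000412787623 yr [-0.23040114 -0.01902046] x at y -.2: 0.6295880582545609 yaw 6.654834014106605 across [-0.0286009   0.02696844]
  y -0.24 x edges [0.6059 0.656 ] z 0.1661
  y -0.2 x edges [0.6058 0.6556] z 0.1527
  y -0.16 x edges [0.6057 0.6556] z 0.1338
  y -0.1 x edges [0.6215 0.6565] z 0.1056
490 slope -24.43882591201733 y where z=.171: -0.23621010544604445 yr [-0.28616061 -0.01499551] x at y -.2: 0.6308494410313964 yaw -3.5874775893306987 across [-0.02703778  0.02741185]
  y -0.24 x edges [0.6062 0.6562] z 0.173
  y -0.2 x edges [0.6068 0.6566] z 0.155
  y -0.16 x edges [0.6074 0.6566] z 0.1371
  y -0.1 x edges [0.6084 0.6437] z 0.109
252 slope -20.14502997767 y where z=.171: -0.2534619014834264 yr [-0.25132076 -0.003221  ] x at y -.2: 0.6291679403064051 yaw 0.9739391445614272 across [-0.03189555  0.02596898]
  y -0.2 x edges [0.6052 0.6547] z 0.1532
  y -0.16 x edges [0.6048 0.654 ] z 0.1354
```

```bash

python3 -m pendant '[{"jaw":1,"linear":[0,0,0],"twist":2.4},{"jaw":1,"linear":[3.76,0,1.5],"twist":0},{"jaw":1,"linear":[3.76,0,1.5],"twist":0},{"jaw":1,"linear":[3.75,0,1.5],"twist":0},{"jaw":0.7,"linear":[3.75,0,1.5],"twist":0},{"jaw":0.6,"linear":[0,0,4],"twist":0},{"jaw":0.6,"linear":[0,0,4],"twist":0},{"jaw":0.6,"linear":[0,0,4],"twist":0},{"jaw":0.6,"linear":[0,0,4],"twist":0},{"jaw":0.6,"linear":[0,0,4],"twist":0},{"jaw":0.6,"linear":[0,0,1],"twist":0},{"jaw":0.6,"linear":[0,0,1],"twist":0}]' 15
python3 -m pendant '[{"jaw":0.6,"linear":[0,0,0],"twist":0}]'
python3 -m pendant '[{"jaw":0,"linear":[0,0,0],"twist":0},{"jaw":0,"linear":[0,0,0],"twist":0},{"jaw":0,"linear":[0,0,0],"twist":0},{"jaw":0,"linear":[0,0,0],"twist":0},{"jaw":0,"linear":[0,0,0],"twist":0},{"jaw":0,"linear":[0,0,0],"twist":0},{"jaw":0,"linear":[0,0,0],"twist":0},{"jaw":0,"linear":[0,0,0],"twist":0}]'
python3 plan.py 0.6308 -0.241 0.26 90
```

```text
time: 2.82
position: [0.4347, -0.0504, 0.0169]
tool_rot: [0.724, 0.69, -0.001, -0.003]
ft_force: [-13.0, 5.6, 157.2]
grip_width: 0.0531
grip_force: 85.7
time: 2.9
position: [0.4352, -0.0505, 0.0183]
tool_rot: [0.724, 0.69, -0.001, -0.002]
ft_force: [-0.6, -0.4, 0.4]
grip_width: 0.0527
grip_force: 0.0
time: 3.57
position: [0.4362, -0.0509, 0.0196]
tool_rot: [0.722, 0.691, 0.0, 0.0]
ft_force: [0.7, 0.3, 0.2]
grip_width: 0.0134
grip_force: 15.0
t3.6 at [ 0.4362 -0.0509  0.0196] psi 87.5 tilt 0.01 -> twist -2.5, shift -19.01 19.46 -24.04
```

```bash

python3 -m pendant '[{"jaw":0,"linear":[0,0,-1.5],"twist":0},{"jaw":0,"linear":[0,0,-3],"twist":0},{"jaw":0,"linear":[0,0,-4],"twist":0},{"jaw":0,"linear":[0,0,-4],"twist":0},{"jaw":0,"linear":[0,0,-4],"twist":-1.5},{"jaw":0,"linear":[0,0,-4],"twist":-1},{"jaw":0,"linear":[0,0,-3.5],"twist":0}]'
python3 -m pendant '[{"jaw":0,"linear":[-1.5,1.5,0],"twist":0},{"jaw":0,"linear":[-2.6,2.7,0],"twist":0},{"jaw":0,"linear":[-2.7,2.8,0],"twist":0},{"jaw":0,"linear":[-2.7,2.8,0],"twist":0},{"jaw":0,"linear":[-2.7,2.8,0],"twist":0},{"jaw":0,"linear":[-2.7,2.8,0],"twist":0},{"jaw":0,"linear":[-2.2,2.2,0],"twist":0},{"jaw":0,"linear":[-1.2,1.2,0],"twist":0},{"jaw":0,"linear":[-0.7,0.66,0],"twist":0},{"jaw":0,"linear":[0,0,0],"twist":0}]'
python3 plan.py 0.6308 -0.241 0.203 90
python3 - <<'E'
from lib import *
from rig import cams
c=cams.camera("wrist");np.savez("w2.npz",**c);cv2.imwrite("pics/w2.png",c["color"])
W=cloud(c)
for n in("side",):
    c=cams.camera(n);cv2.imwrite("pics/s2.png",cv2.resize(c["color"][130:330,170:370],(600,600)))
E
```

```text
time: 4.15
position: [0.4358, -0.0507, 0.2622]
tool_rot: [0.707, 0.707, 0.0, 0.001]
ft_force: [1.1, -1.1, -0.6]
grip_width: 0.0135
grip_force: 15.0
time: 4.98
position: [0.6313, -0.2423, 0.2586]
tool_rot: [0.708, 0.707, -0.0, -0.0]
ft_force: [0.1, 0.2, 0.1]
grip_width: 0.0135
grip_force: 15.0
t5.0 at [ 0.6313 -0.2423  0.2586] psi 89.9 tilt 0.02 -> twist -0.1, shift 0.13 -0.05 5.56
```

View pics/w2.png

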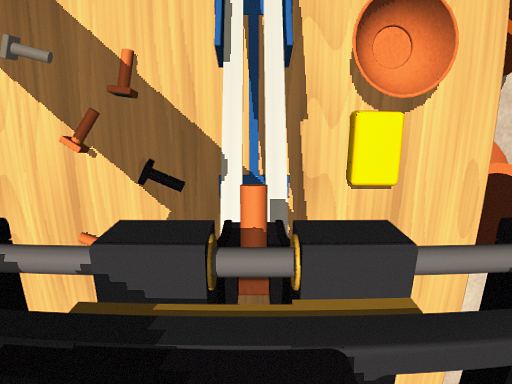

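The stem (254,215) sits centred over the slot between the rails at (233) and (275). Next I lower it and release.

```bash

python3 -m pendant '[{"jaw":0,"linear":[0.1,-0.05,1],"twist":0},{"jaw":0,"linear":[0,0,1.5],"twist":0},{"jaw":0,"linear":[0,0,1.4],"twist":0},{"jaw":0,"linear":[0,0,0.9],"twist":0},{"jaw":0,"linear":[0,0,0.5],"twist":0},{"jaw":0,"linear":[0,0,0.25],"twist":0},{"jaw":0,"linear":[0,0,0],"twist":0},{"jaw":0,"linear":[0,0,0],"twist":0}]'
python3 -m pendant '[{"jaw":0.45,"linear":[0,0,0],"twist":0},{"jaw":0.45,"linear":[0,0,0],"twist":0},{"jaw":0.45,"linear":[0,0,0],"twist":0},{"jaw":0.45,"linear":[0,0,0],"twist":0},{"jaw":0.45,"linear":[0,0,-1],"twist":0},{"jaw":0.6,"linear":[0,0,-2],"twist":0},{"jaw":0.6,"linear":[0,0,-3],"twist":0},{"jaw":0.6,"linear":[0,0,-2],"twist":0},{"jaw":0.6,"linear":[0,0,-1],"twist":0},{"jaw":0.6,"linear":[0,0,0],"twist":0}]'
python3 plan.py 0.4784 -0.1340 0.02 82
python3 - <<'E'
from lib import *
from rig import cams
c=cams.camera("wrist");np.savez("w3.npz",**c);cv2.imwrite("pics/w3.png",c["color"])
stoppers(c)
E
```

```text
time: 5.75
position: [0.6305, -0.2399, 0.2046]
tool_rot: [0.707, 0.707, 0.0, 0.0]
ft_force: [-0.5, 0.6, -0.5]
grip_width: 0.0132
grip_force: 15.0
time: 6.58
position: [0.6317, -0.2408, 0.298]
tool_rot: [0.707, 0.707, 0.001, 0.004]
ft_force: [0.9, -0.7, -0.2]
grip_width: 0.0515
grip_force: 0.0
t6.6 at [ 0.6317 -0.2408  0.298 ] psi 90.0 tilt 0.41 -> twist 8.0, shift 8.44 -16.67 27.80
px [39. 54.] n 670 ctr [ 0.3612 -0.1028] ang 162.8 len 0.0502 z [0.0052 0.0287] sat 53.0 val 128.0
px [134.  79.] n 608 ctr [ 0.481  -0.1327] ang -97.7 len 0.0542 z [0.0068 0.0284] sat 193.0 val 126.0
px [ 94. 130.] n 563 ctr [ 0.4228 -0.1967] ang -123.6 len 0.0507 z [0.0066 0.0287] sat 192.0 val 121.0
px [166. 172.] n 493 ctr [ 0.5186 -0.2593] ang 153.3 len 0.0508 z [0.0086 0.0285] sat 73.0 val 16.0
px [225. 297.] n 106 ctr [ 0.5885 -0.4512] ang -144.2 len 0.0256 z [0.0042 0.0342] sat 190.5 val 67.0
```

View pics/w3.png

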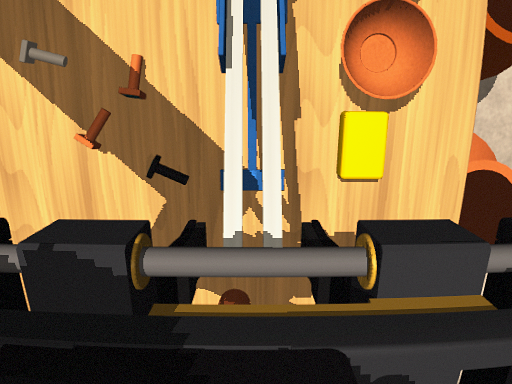

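The chute mouth is clear and the stopper has slid on. B is at (134,79) and C at (94,130), neither moved.

```bash

python3 -m pendant '[{"jaw":0.6,"linear":[0,0,0],"twist":5},{"jaw":0.6,"linear":[0,0,0],"twist":3},{"jaw":0.6,"linear":[0.8,-1.6,0],"twist":0},{"jaw":0.6,"linear":[1.4,-2.8,0],"twist":0},{"jaw":0.6,"linear":[1.6,-3.1,0],"twist":0},{"jaw":0.6,"linear":[1.6,-3.1,0],"twist":0},{"jaw":0.6,"linear":[1.5,-2.9,0],"twist":0},{"jaw":0.6,"linear":[0.9,-1.9,0],"twist":0},{"jaw":0.6,"linear":[0.53,-1.16,0],"twist":0},{"jaw":0.6,"linear":[0,0,0],"twist":0}]'
python3 -m pendant '[{"jaw":0.6,"linear":[0,0,2],"twist":0},{"jaw":0.6,"linear":[0,0,3.5],"twist":0},{"jaw":0.6,"linear":[0,0,4],"twist":0},{"jaw":0.6,"linear":[0,0,4],"twist":0},{"jaw":0.6,"linear":[0,0,4],"twist":0},{"jaw":0.6,"linear":[0,0,3.5],"twist":0},{"jaw":0.6,"linear":[0,0,2.5],"twist":0},{"jaw":0.6,"linear":[0,0,1.7],"twist":0},{"jaw":0.6,"linear":[0,0,1.2],"twist":0},{"jaw":0.6,"linear":[0,0,0.7],"twist":0},{"jaw":0.6,"linear":[0,0,0.4],"twist":0},{"jaw":0.6,"linear":[0,0,0.2],"twist":0}]'
python3 plan.py 0.4793 -0.1353 0.0196 82
python3 - <<'E'
from lib import *
from rig import cams
c=cams.camera("side");np.savez("s3.npz",**c);cv2.imwrite("pics/s3.png",cv2.resize(c["color"][150:330,170:410],(800,600)))
E
```

```text
time: 7.47
position: [0.4741, -0.1318, 0.2924]
tool_rot: [0.754, 0.656, -0.001, -0.003]
ft_force: [0.8, -0.8, -0.2]
grip_width: 0.0522
grip_force: 0.0
time: 8.47
position: [0.4775, -0.1344, 0.0173]
tool_rot: [0.755, 0.656, -0.0, -0.001]
ft_force: [-4.0, 1.6, 26.0]
grip_width: 0.0524
grip_force: 13.1
t8.5 at [ 0.4775 -0.1344  0.0173] psi 82.0 tilt 0.09 -> twist -0.0, shift -0.06 0.19 -0.23
```

View pics/s3.png

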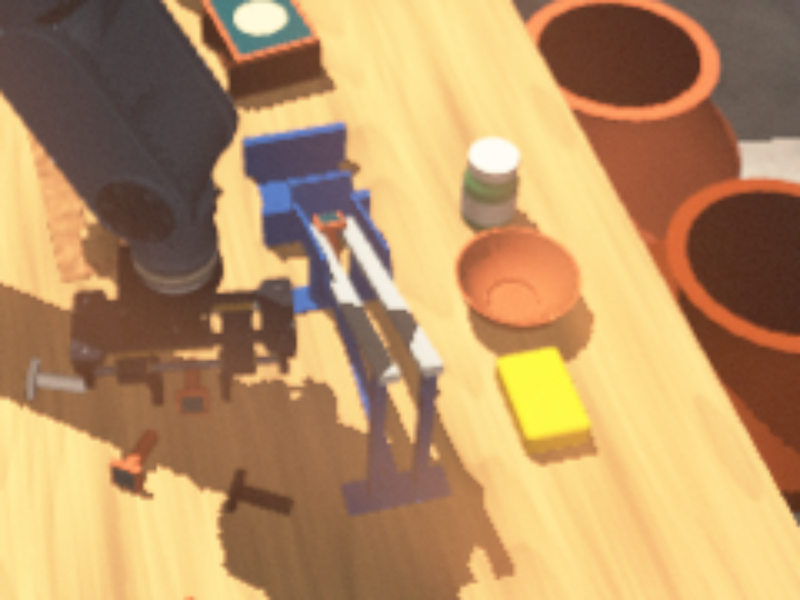

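The first stopper hangs at the foot, at (328,222).

```bash

python3 -m pendant '[{"jaw":0.6,"linear":[0,0.05,-0.1],"twist":0},{"jaw":0,"linear":[0,0,0],"twist":0},{"jaw":0,"linear":[0,0,0],"twist":0},{"jaw":0,"linear":[0,0,0],"twist":0},{"jaw":0,"linear":[0,0,0],"twist":0},{"jaw":0,"linear":[0,0,0],"twist":0},{"jaw":0,"linear":[0,0,0],"twist":0},{"jaw":0,"linear":[0,0,0],"twist":0}]'
python3 plan.py 0.6308 -0.241 0.26 90
python3 -m pendant '[{"jaw":0,"linear":[0,0,-1.5],"twist":0},{"jaw":0,"linear":[0,0,-3],"twist":0},{"jaw":0,"linear":[0,0,-4],"twist":0},{"jaw":0,"linear":[0,0,-4],"twist":0},{"jaw":0,"linear":[0,0,-4],"twist":-5},{"jaw":0,"linear":[0,0,-3.5],"twist":-3},{"jaw":0,"linear":[0,0,-2.5],"twist":0},{"jaw":0,"linear":[0,0,-1.5],"twist":0},{"jaw":0,"linear":[0,0,0],"twist":0}]'
python3 plan.py 0.6308 -0.241 0.26 90
```

```text
time: 9.18
position: [0.4784, -0.1344, 0.018]
tool_rot: [0.755, 0.656, 0.0, -0.0]
ft_force: [-0.5, -0.1, -0.5]
grip_width: 0.0135
grip_force: 11.4
t9.2 at [ 0.4784 -0.1344  0.018 ] psi 82.0 tilt 0.00 -> twist -8.0, shift -10.66 15.24 -24.20
time: 9.93
position: [0.4801, -0.1353, 0.2617]
tool_rot: [0.707, 0.707, 0.001, 0.004]
ft_force: [1.3, -0.3, -0.5]
grip_width: 0.0132
grip_force: 15.0
t9.9 at [ 0.4801 -0.1353  0.2617] psi 90.0 tilt 0.47 -> twist 0.0, shift -10.57 15.07 0.17
```

```bash

python3 -m pendant '[{"jaw":0,"linear":[-0.8,1.2,0],"twist":0},{"jaw":0,"linear":[-1.6,2.3,0],"twist":0},{"jaw":0,"linear":[-2,2.9,0],"twist":0},{"jaw":0,"linear":[-2,2.9,0],"twist":0},{"jaw":0,"linear":[-1.8,2.6,0],"twist":0},{"jaw":0,"linear":[-1.2,1.7,0],"twist":0},{"jaw":0,"linear":[-0.7,1,0],"twist":0},{"jaw":0,"linear":[-0.5,0.6,0],"twist":0},{"jaw":0,"linear":[0,0,0],"twist":0},{"jaw":0,"linear":[0,0,0],"twist":0}]'
python3 plan.py 0.6308 -0.241 0.202 90
```

```text
time: 10.77
position: [0.6294, -0.2399, 0.2564]
tool_rot: [0.707, 0.707, -0.0, -0.002]
ft_force: [-0.5, 0.6, -0.7]
grip_width: 0.0135
grip_force: 15.0
t10.8 at [ 0.6294 -0.2399  0.2564] psi 90.0 tilt 0.20 -> twist -0.0, shift -0.11 0.14 5.44
```

```bash

python3 -m pendant '[{"jaw":0,"linear":[-0.1,0.08,0.8],"twist":0},{"jaw":0,"linear":[0,0,1.3],"twist":0},{"jaw":0,"linear":[0,0,1.3],"twist":0},{"jaw":0,"linear":[0,0,1],"twist":0},{"jaw":0,"linear":[0,0,0.6],"twist":0},{"jaw":0,"linear":[0,0,0.4],"twist":0},{"jaw":0,"linear":[0,0,0],"twist":0},{"jaw":0,"linear":[0,0,0],"twist":0}]'
python3 -m pendant '[{"jaw":0.45,"linear":[0,0,0],"twist":0},{"jaw":0.45,"linear":[0,0,0],"twist":0},{"jaw":0.45,"linear":[0,0,0],"twist":0},{"jaw":0.45,"linear":[0,0,0],"twist":0},{"jaw":0.45,"linear":[0,0,-1],"twist":0},{"jaw":0.6,"linear":[0,0,-2],"twist":0},{"jaw":0.6,"linear":[0,0,-3],"twist":0},{"jaw":0.6,"linear":[0,0,-2],"twist":0},{"jaw":0.6,"linear":[0,0,-1],"twist":0},{"jaw":0.6,"linear":[0,0,0],"twist":0},{"jaw":0.6,"linear":[0,0,0],"twist":0}]'
python3 - <<'E'
from lib import *
from rig import cams
c=cams.camera("wrist");stoppers(c)
E
python3 plan.py 0.4206 -0.1985 0.0205 56.7
```

```text
time: 11.43
position: [0.6313, -0.2415, 0.2043]
tool_rot: [0.707, 0.707, 0.0, 0.0]
ft_force: [-0.3, -0.1, 0.4]
grip_width: 0.0133
grip_force: 15.0
time: 12.35
position: [0.631, -0.2414, 0.2944]
tool_rot: [0.707, 0.707, 0.0, 0.0]
ft_force: [1.0, 0.2, -0.7]
grip_width: 0.052
grip_force: 0.0
px [40. 54.] n 677 ctr [ 0.361  -0.1029] ang 163.0 len 0.0506 z [0.0056 0.0283] sat 53.0 val 127.0
px [ 95. 131.] n 563 ctr [ 0.4227 -0.197 ] ang -123.6 len 0.0509 z [0.0062 0.0286] sat 192.0 val 122.0
px [167. 172.] n 501 ctr [ 0.5187 -0.2593] ang 152.9 len 0.0511 z [0.0083 0.0288] sat 85.0 val 16.0
px [227. 298.] n 103 ctr [ 0.589  -0.4509] ang -144.5 len 0.0245 z [0.0046 0.0344] sat 189.0 val 66.0
t12.4 at [ 0.6305 -0.2411  0.293 ] psi 90.0 tilt 0.11 -> twist 33.3, shift -7.96 -19.88 27.25
```

```bash

python3 -m pendant '[{"jaw":0.6,"linear":[0,0,0],"twist":4},{"jaw":0.6,"linear":[0,0,0],"twist":7},{"jaw":0.6,"linear":[0,0,0],"twist":7},{"jaw":0.6,"linear":[0,0,0],"twist":7},{"jaw":0.6,"linear":[0,0,0],"twist":5.3},{"jaw":0.6,"linear":[0,0,0],"twist":3}]'
python3 -m pendant '[{"jaw":0.6,"linear":[-0.4,-1,0],"twist":0},{"jaw":0.6,"linear":[-0.9,-2.2,0],"twist":0},{"jaw":0.6,"linear":[-1.25,-3.2,0],"twist":0},{"jaw":0.6,"linear":[-1.35,-3.4,0],"twist":0},{"jaw":0.6,"linear":[-1.35,-3.4,0],"twist":0},{"jaw":0.6,"linear":[-1.2,-3,0],"twist":0},{"jaw":0.6,"linear":[-0.8,-2,0],"twist":0},{"jaw":0.6,"linear":[-0.45,-1.1,0],"twist":0},{"jaw":0.6,"linear":[-0.25,-0.6,0],"twist":0},{"jaw":0.6,"linear":[0,0,0],"twist":0},{"jaw":0.6,"linear":[0,0,0],"twist":0},{"jaw":0.6,"linear":[0,0,0],"twist":0}]'
python3 plan.py 0.4208 -0.199 0.0205 56.6
```

```text
time: 12.9
position: [0.6302, -0.2409, 0.2914]
tool_rot: [0.881, 0.473, -0.001, -0.002]
ft_force: [-0.7, 0.1, -0.7]
grip_width: 0.0523
grip_force: 0.0
time: 13.9
position: [0.4221, -0.1991, 0.2937]
tool_rot: [0.88, 0.475, 0.0, 0.0]
ft_force: [0.2, 0.3, -0.0]
grip_width: 0.0525
grip_force: 0.0
t13.9 at [ 0.4221 -0.1991  0.2937] psi 56.7 tilt 0.01 -> twist 0.1, shift -0.06 -0.11 27.32
```

```bash

python3 -m pendant '[{"jaw":0.6,"linear":[-0.05,-0.1,2],"twist":0},{"jaw":0.6,"linear":[0,0,3.5],"twist":0},{"jaw":0.6,"linear":[0,0,4],"twist":0},{"jaw":0.6,"linear":[0,0,4],"twist":0},{"jaw":0.6,"linear":[0,0,4],"twist":0},{"jaw":0.6,"linear":[0,0,3.5],"twist":0},{"jaw":0.6,"linear":[0,0,2.5],"twist":0},{"jaw":0.6,"linear":[0,0,1.5],"twist":0},{"jaw":0.6,"linear":[0,0,0.8],"twist":0},{"jaw":0.6,"linear":[0,0,0.5],"twist":0},{"jaw":0.6,"linear":[0,0,0],"twist":0},{"jaw":0.6,"linear":[0,0,0],"twist":0}]'
python3 plan.py 0.4208 -0.199 0.0195 56.6
python3 -m pendant '[{"jaw":0.6,"linear":[0,0,0.5],"twist":0},{"jaw":0.6,"linear":[0,0,0.3],"twist":0},{"jaw":0.3,"linear":[0,0,0],"twist":0},{"jaw":0,"linear":[0,0,0],"twist":0},{"jaw":0,"linear":[0,0,0],"twist":0},{"jaw":0,"linear":[0,0,0],"twist":0},{"jaw":0,"linear":[0,0,0],"twist":0},{"jaw":0,"linear":[0,0,0],"twist":0},{"jaw":0,"linear":[0,0,0],"twist":0},{"jaw":0,"linear":[0,0,0],"twist":0}]'
python3 -m pendant '[{"jaw":0,"linear":[0,0,-1.5],"twist":0},{"jaw":0,"linear":[0,0,-3],"twist":0},{"jaw":0,"linear":[0,0,-4],"twist":0},{"jaw":0,"linear":[0,0,-4],"twist":-4},{"jaw":0,"linear":[0,0,-4],"twist":-7},{"jaw":0,"linear":[0,0,-3.5],"twist":-7},{"jaw":0,"linear":[0,0,-2.5],"twist":-7},{"jaw":0,"linear":[0,0,-1.5],"twist":-5.3},{"jaw":0,"linear":[0,0,0],"twist":-3},{"jaw":0,"linear":[0,0,0],"twist":0},{"jaw":0,"linear":[0,0,0],"twist":0}]'
python3 plan.py 0.6308 -0.241 0.26 90
```

```text
time: 14.9
position: [0.4208, -0.1989, 0.0314]
tool_rot: [0.88, 0.475, 0.0, 0.001]
ft_force: [0.2, -0.7, -0.2]
grip_width: 0.0521
grip_force: 0.0
t14.9 at [ 0.4208 -0.1989  0.0314] psi 56.7 tilt 0.08 -> twist 0.1, shift -0.01 0.00 1.19
time: 15.73
position: [0.4201, -0.1985, 0.0231]
tool_rot: [0.88, 0.475, 0.0, 0.0]
ft_force: [-0.3, 0.2, -0.1]
grip_width: 0.0133
grip_force: 15.0
time: 16.65
position: [0.4196, -0.1981, 0.2629]
tool_rot: [0.708, 0.707, -0.0, -0.0]
ft_force: [0.4, -0.7, 0.2]
grip_width: 0.0134
grip_force: 15.0
t16.6 at [ 0.4196 -0.1981  0.2629] psi 89.9 tilt 0.04 -> twist -0.1, shift -4.29 21.12 0.29
```

```bash

python3 -m pendant '[{"jaw":0,"linear":[-0.2,1,0],"twist":0},{"jaw":0,"linear":[-0.45,2.2,0],"twist":0},{"jaw":0,"linear":[-0.7,3.4,0],"twist":0},{"jaw":0,"linear":[-0.75,3.6,0],"twist":0},{"jaw":0,"linear":[-0.75,3.6,0],"twist":0},{"jaw":0,"linear":[-0.65,3.2,0],"twist":0},{"jaw":0,"linear":[-0.4,2.1,0],"twist":0},{"jaw":0,"linear":[-0.25,1.2,0],"twist":0},{"jaw":0,"linear":[-0.15,0.8,0],"twist":0},{"jaw":0,"linear":[0,0,0],"twist":0},{"jaw":0,"linear":[0,0,0],"twist":0},{"jaw":0,"linear":[0,0,0],"twist":0}]'
python3 plan.py 0.6308 -0.241 0.2065 90
```

```text
time: 17.65
position: [0.6301, -0.2411, 0.2624]
tool_rot: [0.707, 0.707, -0.0, -0.001]
ft_force: [0.1, 0.8, -0.8]
grip_width: 0.0131
grip_force: 15.0
t17.6 at [ 0.6301 -0.2411  0.2624] psi 90.0 tilt 0.12 -> twist -0.0, shift 0.01 0.07 5.59
```

```bash

python3 -m pendant '[{"jaw":0,"linear":[0,0.05,0.8],"twist":0},{"jaw":0,"linear":[0,0,1.3],"twist":0},{"jaw":0,"linear":[0,0,1.4],"twist":0},{"jaw":0,"linear":[0,0,1],"twist":0},{"jaw":0,"linear":[0,0,0.6],"twist":0},{"jaw":0,"linear":[0,0,0.45],"twist":0},{"jaw":0,"linear":[0,0,0],"twist":0},{"jaw":0,"linear":[0,0,0],"twist":0}]'
python3 -m pendant '[{"jaw":0.45,"linear":[0,0,0],"twist":0},{"jaw":0.45,"linear":[0,0,0],"twist":0},{"jaw":0.45,"linear":[0,0,0],"twist":0},{"jaw":0.45,"linear":[0,0,0],"twist":0},{"jaw":0.45,"linear":[0,0,-1],"twist":0},{"jaw":0.6,"linear":[0,0,-2],"twist":0},{"jaw":0.6,"linear":[0,0,-3],"twist":0},{"jaw":0.6,"linear":[0,0,-2],"twist":0},{"jaw":0.6,"linear":[0,0,-1],"twist":0},{"jaw":0.6,"linear":[0,0,0],"twist":0},{"jaw":0.6,"linear":[0,0,0],"twist":0}]'
python3 -m pendant '[{"jaw":0.6,"linear":[-1,-0.8,0],"twist":0},{"jaw":0.6,"linear":[-1.9,-1.6,0],"twist":0},{"jaw":0.6,"linear":[-2.9,-2.4,0],"twist":0},{"jaw":0.6,"linear":[-3,-2.5,0],"twist":0},{"jaw":0.6,"linear":[-3,-2.5,0],"twist":0},{"jaw":0.6,"linear":[-3,-2.5,0],"twist":0},{"jaw":0.6,"linear":[-2.9,-2.4,0],"twist":0},{"jaw":0.6,"linear":[-2.4,-2,0],"twist":0},{"jaw":0.6,"linear":[-1.9,-1.6,0],"twist":0},{"jaw":0.6,"linear":[-1.1,-1,0],"twist":0},{"jaw":0.6,"linear":[-0.8,-0.7,0],"twist":0},{"jaw":0.6,"linear":[0,0,0],"twist":0}]'
python3 - <<'E'
from lib import *
from rig import cams
c=cams.camera("wrist");stoppers(c);a=c["color"]
c=cams.camera("side");b=cv2.resize(c["color"][120:312,170:426],(512,384))
cv2.imwrite("pics/w4.png",cv2.resize(np.vstack([a,b]),(450,600)) if 0 else np.hstack([cv2.resize(a,(400,300)),cv2.resize(b,(400,300))]))
E
python3 plan.py 0.43 -0.35 0.3 164
```

```text
time: 18.32
position: [0.6317, -0.2417, 0.2078]
tool_rot: [0.707, 0.707, 0.0, 0.0]
ft_force: [-0.9, -0.4, -0.6]
grip_width: 0.0134
grip_force: 15.0
time: 19.23
position: [0.6315, -0.2414, 0.2979]
tool_rot: [0.707, 0.707, 0.0, 0.0]
ft_force: [-0.2, -0.7, -1.3]
grip_width: 0.052
grip_force: 0.0
time: 20.23
position: [0.4298, -0.4817, 0.2963]
tool_rot: [0.708, 0.706, -0.0, -0.001]
ft_force: [1.3, 0.0, 0.8]
grip_width: 0.0522
grip_force: 0.0
px [249.  57.] n 626 ctr [ 0.4204 -0.35  ] ang -14.9 len 0.0543 z [0.0075 0.0286] sat 189.0 val 148.5
px [301. 128.] n 2723 ctr [ 0.4854 -0.4549] ang 35.9 len 0.1454 z [0.0109 0.0204] sat 36.0 val 115.0
px [368. 147.] n 180 ctr [ 0.5813 -0.4612] ang -122.4 len 0.0425 z [0.0055 0.0343] sat 182.5 val 71.0
t20.3 at [ 0.4318 -0.4797  0.2969] psi 90.0 tilt 0.10 -> twist -74.0, shift 3.75 12.42 -0.31
```

View pics/w4.png

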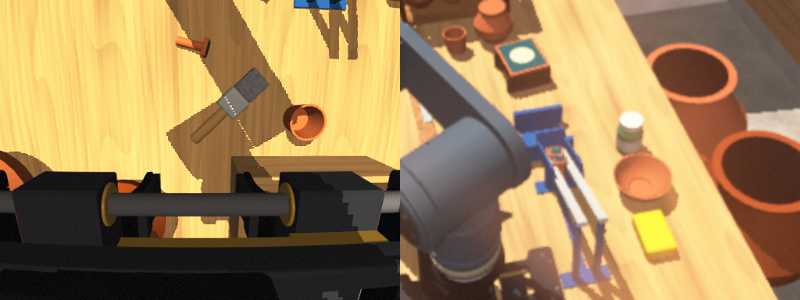

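The left half (wrist) shows stopper D at (193,46) beside the dark decoy spatula. The right half (side) shows stoppers queued at the chute foot near (556,155).

```bash

python3 -m pendant '[{"jaw":0.6,"linear":[0,0,0],"twist":-4},{"jaw":0.6,"linear":[0,0,0],"twist":-7},{"jaw":0.6,"linear":[0,0,0],"twist":-7},{"jaw":0.6,"linear":[0,0,0],"twist":-7},{"jaw":0.6,"linear":[0,0,0],"twist":-7},{"jaw":0.6,"linear":[0,0,0],"twist":-7},{"jaw":0.6,"linear":[0,0,0],"twist":-7},{"jaw":0.6,"linear":[0,0,0],"twist":-7},{"jaw":0.6,"linear":[0,0,0],"twist":-7},{"jaw":0.6,"linear":[0,0,0],"twist":-7},{"jaw":0.6,"linear":[0,0,0],"twist":-5},{"jaw":0.6,"linear":[0,0,0],"twist":-3}]'
python3 -m pendant '[{"jaw":0.6,"linear":[0.3,0.9,0],"twist":0},{"jaw":0.6,"linear":[0.6,1.8,0],"twist":0},{"jaw":0.6,"linear":[0.9,2.6,0],"twist":0},{"jaw":0.6,"linear":[0.9,2.6,0],"twist":0},{"jaw":0.6,"linear":[0.7,2.1,0],"twist":0},{"jaw":0.6,"linear":[0.4,1.3,0],"twist":0},{"jaw":0.6,"linear":[0.3,0.9,0],"twist":0},{"jaw":0.6,"linear":[0,0,0],"twist":0},{"jaw":0.6,"linear":[0,0,0],"twist":0},{"jaw":0.6,"linear":[0,0,0],"twist":0}]'
python3 plan.py 0.4233 -0.3508 0.0215 165
```

```text
time: 21.33
position: [0.4332, -0.4785, 0.2976]
tool_rot: [0.127, 0.992, 0.0, 0.0]
ft_force: [-0.4, 0.3, 0.4]
grip_width: 0.0525
grip_force: 0.0
time: 22.17
position: [0.424, -0.3532, 0.2978]
tool_rot: [0.131, 0.991, -0.001, 0.0]
ft_force: [-0.0, 0.2, -0.3]
grip_width: 0.0522
grip_force: 0.0
t22.2 at [ 0.424  -0.3532  0.2978] psi 165.0 tilt 0.09 -> twist -0.0, shift 0.13 0.21 27.63
```

```bash

python3 -m pendant '[{"jaw":0.6,"linear":[0.1,0.15,2],"twist":0},{"jaw":0.6,"linear":[0,0,3.5],"twist":0},{"jaw":0.6,"linear":[0,0,4],"twist":0},{"jaw":0.6,"linear":[0,0,4],"twist":0},{"jaw":0.6,"linear":[0,0,4],"twist":0},{"jaw":0.6,"linear":[0,0,3.5],"twist":0},{"jaw":0.6,"linear":[0,0,2.5],"twist":0},{"jaw":0.6,"linear":[0,0,1.5],"twist":0},{"jaw":0.6,"linear":[0,0,0.8],"twist":0},{"jaw":0.6,"linear":[0,0,0.7],"twist":0},{"jaw":0.6,"linear":[0,0,0],"twist":0},{"jaw":0.6,"linear":[0,0,0],"twist":0}]'
python3 -m pendant '[{"jaw":0.6,"linear":[0,0,0.6],"twist":0},{"jaw":0.6,"linear":[0,0,0.4],"twist":0},{"jaw":0.3,"linear":[0,0,0],"twist":0},{"jaw":0,"linear":[0,0,0],"twist":0},{"jaw":0,"linear":[0,0,0],"twist":0},{"jaw":0,"linear":[0,0,0],"twist":0},{"jaw":0,"linear":[0,0,0],"twist":0},{"jaw":0,"linear":[0,0,0],"twist":0},{"jaw":0,"linear":[0,0,0],"twist":0},{"jaw":0,"linear":[0,0,0],"twist":0}]'
python3 -m pendant '[{"jaw":0,"linear":[0,0,-1.5],"twist":0},{"jaw":0,"linear":[0,0,-3],"twist":0},{"jaw":0,"linear":[0,0,-4],"twist":0},{"jaw":0,"linear":[0,0,-4],"twist":4},{"jaw":0,"linear":[0,0,-4],"twist":7},{"jaw":0,"linear":[0,0,-3.5],"twist":7},{"jaw":0,"linear":[0,0,-2.5],"twist":7},{"jaw":0,"linear":[0,0,-1.5],"twist":7},{"jaw":0,"linear":[0,0,0],"twist":7},{"jaw":0,"linear":[0,0,0],"twist":7},{"jaw":0,"linear":[0,0,0],"twist":7}]'
python3 -m pendant '[{"jaw":0,"linear":[0,0,0],"twist":7},{"jaw":0,"linear":[0,0,0],"twist":7},{"jaw":0,"linear":[0,0,0],"twist":5},{"jaw":0,"linear":[0,0,0],"twist":3},{"jaw":0,"linear":[0,0,0],"twist":0},{"jaw":0,"linear":[0,0,0],"twist":0}]'
python3 plan.py 0.6308 -0.241 0.26 90
```

```text
time: 23.17
position: [0.4234, -0.3512, 0.0329]
tool_rot: [0.131, 0.991, -0.0, 0.0]
ft_force: [-0.3, -0.1, -0.1]
grip_width: 0.0521
grip_force: 0.0
time: 24.0
position: [0.423, -0.3504, 0.0226]
tool_rot: [0.131, 0.991, -0.0, 0.0]
ft_force: [0.6, 1.0, 1.8]
grip_width: 0.0133
grip_force: 15.0
time: 24.92
position: [0.4228, -0.3502, 0.2631]
tool_rot: [0.562, 0.827, -0.0, 0.0]
ft_force: [-0.3, -0.7, -0.4]
grip_width: 0.0132
grip_force: 15.0
time: 25.42
position: [0.4228, -0.3501, 0.2624]
tool_rot: [0.707, 0.708, 0.0, -0.0]
ft_force: [0.3, -0.6, 0.7]
grip_width: 0.0131
grip_force: 15.0
t25.4 at [ 0.4228 -0.3501  0.2624] psi 90.1 tilt 0.03 -> twist 0.1, shift 10.91 20.80 0.24
```

```bash

python3 -m pendant '[{"jaw":0,"linear":[0.5,1,0],"twist":0},{"jaw":0,"linear":[1.1,2.1,0],"twist":0},{"jaw":0,"linear":[1.7,3.2,0],"twist":0},{"jaw":0,"linear":[1.8,3.4,0],"twist":0},{"jaw":0,"linear":[1.8,3.4,0],"twist":0},{"jaw":0,"linear":[1.7,3.2,0],"twist":0},{"jaw":0,"linear":[1.1,2.2,0],"twist":0},{"jaw":0,"linear":[0.7,1.4,0],"twist":0},{"jaw":0,"linear":[0.5,0.9,0],"twist":0},{"jaw":0,"linear":[0,0,0],"twist":0},{"jaw":0,"linear":[0,0,0],"twist":0},{"jaw":0,"linear":[0,0,0],"twist":0}]'
python3 plan.py 0.6308 -0.241 0.2065 90
python3 -m pendant '[{"jaw":0,"linear":[0,0,0.8],"twist":0},{"jaw":0,"linear":[0,0,1.3],"twist":0},{"jaw":0,"linear":[0,0,1.4],"twist":0},{"jaw":0,"linear":[0,0,1],"twist":0},{"jaw":0,"linear":[0,0,0.6],"twist":0},{"jaw":0,"linear":[0,0,0.45],"twist":0},{"jaw":0,"linear":[0,0,0],"twist":0},{"jaw":0,"linear":[0,0,0],"twist":0}]'
python3 plan.py 0.6308 -0.241 0.2065 90
```

```text
time: 26.42
position: [0.6301, -0.2417, 0.2624]
tool_rot: [0.707, 0.707, -0.0, -0.0]
ft_force: [-0.4, 0.8, 0.1]
grip_width: 0.0134
grip_force: 15.0
t26.4 at [ 0.6301 -0.2417  0.2624] psi 90.0 tilt 0.07 -> twist -0.0, shift 0.07 0.07 5.59
time: 27.08
position: [0.6311, -0.2416, 0.2073]
tool_rot: [0.707, 0.707, 0.0, 0.0]
ft_force: [0.3, -0.3, 0.3]
grip_width: 0.0136
grip_force: 15.0
t27.1 at [ 0.6311 -0.2416  0.2073] psi 90.0 tilt 0.03 -> twist -0.0, shift 0.06 -0.03 0.08
```

```bash

python3 -m pendant '[{"jaw":0.45,"linear":[0,0,0],"twist":0},{"jaw":0.45,"linear":[0,0,0],"twist":0},{"jaw":0.45,"linear":[0,0,0],"twist":0},{"jaw":0.45,"linear":[0,0,0],"twist":0},{"jaw":0.45,"linear":[0,0,-1],"twist":0},{"jaw":0.6,"linear":[0,0,-2],"twist":0},{"jaw":0.6,"linear":[0,0,-3],"twist":0},{"jaw":0.6,"linear":[0,0,-2],"twist":0},{"jaw":0.6,"linear":[0,0,-1],"twist":0},{"jaw":0.6,"linear":[0,0,0],"twist":0},{"jaw":0.6,"linear":[0,0,0],"twist":0}]'
python3 -m pendant '[{"jaw":0.6,"linear":[1.2,-0.5,-0.4],"twist":0},{"jaw":0.6,"linear":[2.4,-1,-0.8],"twist":0},{"jaw":0.6,"linear":[3.3,-1.4,-1.1],"twist":0},{"jaw":0.6,"linear":[3.5,-1.5,-1.2],"twist":0},{"jaw":0.6,"linear":[3.5,-1.5,-1.2],"twist":0},{"jaw":0.6,"linear":[3.5,-1.5,-1.2],"twist":0},{"jaw":0.6,"linear":[3.4,-1.5,-1.2],"twist":0},{"jaw":0.6,"linear":[3.3,-1.4,-1.1],"twist":0},{"jaw":0.6,"linear":[2.7,-1.2,-0.9],"twist":0},{"jaw":0.6,"linear":[2.1,-0.9,-0.6],"twist":0},{"jaw":0.6,"linear":[1.2,-0.5,-0.3],"twist":0},{"jaw":0.6,"linear":[0,0,0],"twist":0}]'
python3 -m pendant '[{"jaw":0.6,"linear":[0,0,0],"twist":0},{"jaw":0.6,"linear":[0,0,0],"twist":0},{"jaw":0.6,"linear":[0,0,0],"twist":0}]'
python3 - <<'E'
from lib import *
from rig import cams
c=cams.camera("wrist");np.savez("w5.npz",**c);cv2.imwrite("pics/w5.png",cv2.resize(c["color"],(800,600)))
c=cams.camera("side");np.savez("s5.npz",**c);c=cams.camera("scene");np.savez("c5.npz",**c)
E
python3 plan.py 0.5 0.06 0.4 90
```

```text
time: 28.0
position: [0.6309, -0.2413, 0.2974]
tool_rot: [0.707, 0.707, 0.0, 0.0]
ft_force: [-0.5, 0.4, -1.2]
grip_width: 0.0521
grip_force: 0.0
time: 29.0
position: [0.5001, 0.0622, 0.3968]
tool_rot: [0.706, 0.708, -0.0, -0.001]
ft_force: [-0.1, 0.8, -0.9]
grip_width: 0.0521
grip_force: 0.0
time: 29.25
position: [0.5023, 0.0585, 0.3961]
tool_rot: [0.708, 0.707, -0.001, -0.0]
ft_force: [0.2, 0.3, -0.5]
grip_width: 0.0521
grip_force: 0.0
t29.4 at [0.5023 0.0586 0.3964] psi 89.9 tilt 0.06 -> twist -0.1, shift 0.14 -0.23 -0.36
```

View pics/w5.png

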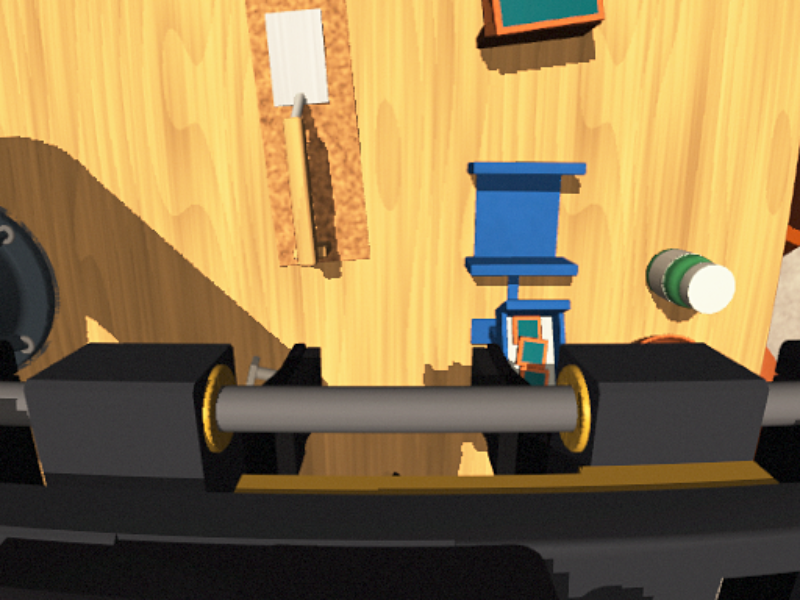

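Wrist view (800x600): spatula handle runs (294,118)-(308,262), blade centre at (297,57), mat around it. Rest bars are at (525,168) and (522,267), and stopper heads at (527,328), (531,351), (535,377).

```bash
cat > m5.py <<'E'
from lib import *
import sys
w=dict(np.load(sys.argv[1]));W=cloud(w);h=cv2.cvtColor(w["color"],cv2.COLOR_BGR2HSV);X,Y,Z=W[...,0],W[...,1],W[...,2]
def rect(m,t):
    n,L,st,_=cv2.connectedComponentsWithStats(m.astype(np.uint8));
    if n<2: print(t,"none");return
    i=1+st[1:,4].argmax();P=W[L==i];r=cv2.minAreaRect((P[:,:2]*1000).astype(np.float32))
    print(t,len(P),"c",np.round(r[0],1),"size",np.round(r[1],1),"ang",round(r[2],1),"z",np.percentile(P[:,2],[5,50,95]).round(4))
R=(X>.3)&(X<.5)&(Y>.05)
rect(R&(Z>.055)&(Z<.075),"handle top")
rect(R&(Z<.012)&(h[...,1]<60)&(h[...,2]>150),"blade")
rect(R&(h[...,1]>95)&(Z<.006)&(h[...,0]<14),"mat")
B=(h[...,0]>100)&(h[...,0]<130)&(h[...,1]>120)&(X>.55)&(X<.72)
rect(B&(Z>.045)&(Z<.055)&(Y>.1),"bar far");rect(B&(Z>.045)&(Z<.055)&(Y>.01)&(Y<.08),"bar near");rect(B&(abs(Z-.005)<.004)&(Y>0),"base")
rect((Z>.053)&(Z<.063)&(X>.55)&(X<.72)&(Y>.2)&(Y<.4),"tile")
E
python3 m5.py w5.npz
python3 - <<'E'
from lib import *
for n in("c5.npz","scene0.npz","s5.npz","side0.npz"):
    w=dict(np.load(n));W=cloud(w);X,Y,Z=np.moveaxis(W,-1,0)
    m=(Z>.054)&(Z<.068)&(X>.55)&(X<.72)&(Y>.2)&(Y<.4);P=W[m]
    if m.sum()>20:r=cv2.minAreaRect((P[:,:2]*1000).astype(np.float32));print(n,"tile",m.sum(),r)
E
```

```text
handle top 1096 c [409.9 111.5] size [ 19.2 123.9] ang 3.6 z [0.0607 0.0648 0.0666]
blade 2059 c [401.8 236.7] size [56.2 90.5] ang 3.9 z [0.002  0.0037 0.0052]
mat 514 c [421.8 125.2] size [ 22.7 133. ] ang 4.6 z [-0.0003  0.0012  0.0028]
bar far 549 c [629.6 127.3] size [108.8  10.4] ang 0.5 z [0.0478 0.0491 0.0508]
bar near 484 c [630.4  27.7] size [107.7  12. ] ang 0.2 z [0.0474 0.0492 0.0507]
base 2764 c [630.5  77. ] size [87.1 88.8] ang 89.9 z [0.0028 0.0043 0.0059]
tile 1275 c [639.5 266.9] size [100.1  30.3] ang 8.5 z [0.0555 0.0575 0.059 ]
c5.npz tile 608 ((631.8551025390625, 313.4710693359375), (99.36971282958984, 125.2231216430664), 9.89935302734375)
scene0.npz tile 613 ((630.7696533203125, 313.3747253417969), (104.3904037475586, 123.44572448730469), 7.926339626312256)
s5.npz tile 541 ((627.9442138671875, 311.9891052246094), (108.14797973632812, 126.46401977539062), 8.464447975158691)
side0.npz tile 548 ((630.7017822265625, 312.51300048828125), (101.6980972290039, 127.21072387695312), 8.99648380279541)
```

```bash

python3 -m pendant '[{"jaw":0.6,"linear":[0,0,0],"twist":-3.8},{"jaw":0.6,"linear":[0.5,-0.5,1],"twist":0},{"jaw":0.6,"linear":[1.1,-1.1,2],"twist":0},{"jaw":0.6,"linear":[1.6,-1.7,2.5],"twist":0},{"jaw":0.6,"linear":[1.7,-1.9,2.5],"twist":0},{"jaw":0.6,"linear":[1.6,-1.7,2.5],"twist":0},{"jaw":0.6,"linear":[1,-1.1,2],"twist":0},{"jaw":0.6,"linear":[0.6,-0.6,1.5],"twist":0},{"jaw":0.6,"linear":[0.3,-0.3,0.8],"twist":0},{"jaw":0.6,"linear":[0,0,0.4],"twist":0},{"jaw":0.6,"linear":[0,0,0],"twist":0},{"jaw":0.6,"linear":[0,0,0],"twist":0}]'
python3 -m pendant '[{"jaw":0.6,"linear":[0,0,0],"twist":0},{"jaw":0.6,"linear":[0,0,0],"twist":0}]'
python3 plan.py 0.4083 0.1369 0.053 93.7
python3 - <<'E'
from lib import *
from rig import cams
c=cams.camera("wrist");np.savez("w6.npz",**c)
E
python3 m5.py w6.npz
```

```text
time: 30.4
position: [0.4092, 0.1372, 0.2456]
tool_rot: [0.684, 0.73, 0.001, 0.001]
ft_force: [1.1, 0.3, 0.5]
grip_width: 0.0525
grip_force: 0.0
time: 30.57
position: [0.4088, 0.1372, 0.2458]
tool_rot: [0.684, 0.73, 0.001, 0.001]
ft_force: [0.7, -0.4, -0.4]
grip_width: 0.0518
grip_force: 0.0
t30.6 at [0.4088 0.1372 0.2458] psi 93.8 tilt 0.13 -> twist 0.1, shift -0.03 -0.06 19.28
handle top 1811 c [410.6 115.5] size [ 17.7 117.7] ang 3.5 z [0.0624 0.065  0.0664]
blade 3847 c [402.3 236.9] size [56.3 90. ] ang 3.9 z [0.0023 0.0038 0.0051]
mat 315 c [430.7  87.5] size [14.  74.1] ang 4.1 z [0.0003 0.0015 0.0027]
bar far 940 c [629.9 127.9] size [109.8  12.5] ang 0.1 z [0.047  0.0492 0.0506]
bar near none
base 1463 c [630.3  98.6] size [89.6 39.3] ang 1.5 z [0.0031 0.0044 0.0058]
tile 6112 c [626.5 291.9] size [84.9 81.9] ang 9.6 z [0.0561 0.0578 0.0592]
```

```bash

python3 -m pendant '[{"jaw":0.6,"linear":[0,0,1.5],"twist":0},{"jaw":0.6,"linear":[0,0,3],"twist":0},{"jaw":0.6,"linear":[0,0,3.5],"twist":0},{"jaw":0.6,"linear":[0,0,3.5],"twist":0},{"jaw":0.6,"linear":[0,0,3],"twist":0},{"jaw":0.6,"linear":[0,0,2],"twist":0},{"jaw":0.6,"linear":[0,0,1.3],"twist":0},{"jaw":0.6,"linear":[0,0,0.8],"twist":0},{"jaw":0.6,"linear":[0,0,0.5],"twist":0},{"jaw":0.6,"linear":[0,0,0.2],"twist":0},{"jaw":0.6,"linear":[0,0,0],"twist":0},{"jaw":0.6,"linear":[0,0,0],"twist":0}]' 60
python3 plan.py 0.4088 0.137 0.053 93.8
python3 -m pendant '[{"jaw":0.3,"linear":[0,0,0],"twist":0},{"jaw":0,"linear":[0,0,0],"twist":0},{"jaw":0,"linear":[0,0,0],"twist":0},{"jaw":0,"linear":[0,0,0],"twist":0},{"jaw":0,"linear":[0,0,0],"twist":0},{"jaw":0,"linear":[0,0,0],"twist":0},{"jaw":0,"linear":[0,0,0],"twist":0},{"jaw":0,"linear":[0,0,0],"twist":0}]' 60
python3 plan.py 0.4088 0.137 0.053 93.8
python3 -m pendant '[{"jaw":0,"linear":[0,0,-0.5],"twist":0},{"jaw":0,"linear":[0,0,-1],"twist":0},{"jaw":0,"linear":[0,0,-2],"twist":0},{"jaw":0,"linear":[0,0,-3],"twist":0},{"jaw":0,"linear":[0,0,-3],"twist":0},{"jaw":0,"linear":[0,0,-3],"twist":0},{"jaw":0,"linear":[0,0,-2],"twist":0},{"jaw":0,"linear":[0,0,-1],"twist":0},{"jaw":0,"linear":[0,0,-0.5],"twist":0},{"jaw":0,"linear":[0,0,0],"twist":0},{"jaw":0,"linear":[0,0,0],"twist":0},{"jaw":0,"linear":[0,0,0],"twist":0}]' 60
python3 plan.py 0.4088 0.137 0.213 8.7
python3 - <<'E'
from lib import *
from rig import cams
c=cams.camera("wrist");np.savez("w7.npz",**c);cv2.imwrite("pics/w7.png",c["color"])
E
python3 m5.py w7.npz
```

```text
time: 31.62
position: [0.4083, 0.1376, 0.0527]
tool_rot: [0.683, 0.73, 0.001, 0.001]
ft_force: [-0.0, 0.8, -0.2]
grip_width: 0.0517
grip_force: 0.0
t31.6 at [0.4083 0.1376 0.0527] psi 93.8 tilt 0.10 -> twist 0.0, shift -0.06 0.05 -0.03
time: 32.28
position: [0.4078, 0.1376, 0.0521]
tool_rot: [0.683, 0.73, 0.0, 0.0]
ft_force: [0.1, 0.9, 0.7]
grip_width: 0.0174
grip_force: 60.0
t32.3 at [0.4078 0.1376 0.0521] psi 93.8 tilt 0.02 -> twist 0.0, shift -0.07 0.09 -0.09
time: 33.28
position: [0.4067, 0.1375, 0.2111]
tool_rot: [0.683, 0.73, -0.001, -0.001]
ft_force: [-0.7, -1.4, -1.2]
grip_width: 0.0171
grip_force: 60.0
t33.3 at [0.4067 0.1375 0.2111] psi 93.8 tilt 0.15 -> twist 85.1, shift 0.20 0.08 -0.19
handle top none
blade 11 c [453.7 199.2] size [ 0.2 10.7] ang 5.9 z [0.0008 0.0012 0.002 ]
mat 1405 c [440.8 143.1] size [46.6 93.8] ang 6.0 z [0.0001 0.0014 0.0026]
bar far 1064 c [629.4 127.8] size [ 12.5 108.2] ang 90.0 z [0.0468 0.0492 0.0505]
bar near 661 c [638.1  29. ] size [81.6 12.4] ang 0.1 z [0.046  0.0492 0.0504]
base 2467 c [629.9  87. ] size [53.3 92.8] ang 85.4 z [0.0032 0.0044 0.0056]
tile 4137 c [610.9 284.6] size [52.2 72.9] ang 10.2 z [0.0559 0.0577 0.0591]
```

View pics/w7.png

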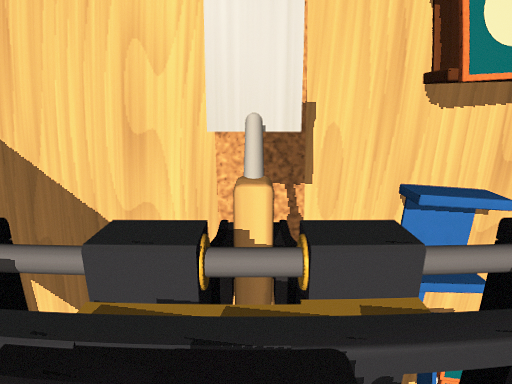

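Wrist view: spatula is held straight, with the blade at (255,65) and a slim neck overlapping the blade's rear from (255,175) to (255,115).

```bash
python3 - <<'E'
from lib import *
w=dict(np.load("w7.npz"));W=cloud(w);T=np.array([.4067,.1375,.2111]);a=np.radians(93.8)
D=W-T;s=D[...,0]*np.cos(a)+D[...,1]*np.sin(a);n=-D[...,0]*np.sin(a)+D[...,1]*np.cos(a)
for lo in range(20,150,5):
    m=(s>lo/1e3)&(s<(lo+5)/1e3)&(abs(n)<.003)&(D[...,2]>-.08)
    e=(s>lo/1e3)&(s<(lo+5)/1e3)&(abs(n)>.012)&(abs(n)<.03)&(D[...,2]>-.08)&(D[...,2]<-.03)
    if m.sum(): print(lo,"axis z %.1f"%(np.median(D[m][:,2])*1e3), "blade z %.1f n %.1f..%.1f"%(np.median(D[e][:,2])*1e3,n[e].min()*1e3,n[e].max()*1e3) if e.sum()>5 else "")
E
python3 -m pendant '[{"jaw":0,"linear":[0,0,0],"twist":3},{"jaw":0,"linear":[0,0,0],"twist":6},{"jaw":0,"linear":[0,0,0],"twist":7},{"jaw":0,"linear":[0,0,0],"twist":7},{"jaw":0,"linear":[0,0,0],"twist":7},{"jaw":0,"linear":[0,0,0],"twist":7},{"jaw":0,"linear":[0,0,0],"twist":7},{"jaw":0,"linear":[0,0,0],"twist":7},{"jaw":0,"linear":[0,0,0],"twist":7},{"jaw":0,"linear":[0,0,0],"twist":7},{"jaw":0,"linear":[0,0,0],"twist":7},{"jaw":0,"linear":[0,0,0],"twist":7}]'
python3 -m pendant '[{"jaw":0,"linear":[0,0,0],"twist":4},{"jaw":0,"linear":[0,0,0],"twist":2},{"jaw":0,"linear":[0.2,-1,0],"twist":0},{"jaw":0,"linear":[0.3,-2,0],"twist":0},{"jaw":0,"linear":[0.4,-2.8,0],"twist":0},{"jaw":0,"linear":[0.5,-3,0],"twist":0},{"jaw":0,"linear":[0.4,-2.7,0],"twist":0},{"jaw":0,"linear":[0.3,-1.8,0],"twist":0},{"jaw":0,"linear":[0.1,-0.8,0],"twist":0},{"jaw":0,"linear":[0,0,0],"twist":0},{"jaw":0,"linear":[0,0,0],"twist":0},{"jaw":0,"linear":[0,0,0],"twist":0}]'
python3 plan.py 0.399 0.278 0.0825 8.7
python3 - <<'E'
from lib import *
from rig import cams
c=cams.camera("wrist");np.savez("w8.npz",**c);cv2.imwrite("pics/w8.png",c["color"])
W=cloud(c);X,Y,Z=np.moveaxis(W,-1,0)
m=(Z>.053)&(Z<.064)&(X>.55)&(X<.72)&(Y>.2)&(Y<.42);P=W[m];print(m.sum(),cv2.minAreaRect((P[:,:2]*1000).astype(np.float32)),P[:,2].mean())
E
```

```text
20 axis z 91.4 
25 axis z 92.4 
30 axis z 67.0 
35 axis z 1.4 
40 axis z -8.9 
45 axis z -16.5 
50 axis z -23.8 blade z -48.3 n -27.5..-15.6
55 axis z -31.6 blade z -48.3 n -27.6..27.9
60 axis z -38.9 blade z -48.3 n -27.5..28.1
65 axis z -48.2 blade z -48.2 n -27.6..28.1
70 axis z -48.0 blade z -48.1 n -27.6..28.2
75 axis z -48.2 blade z -48.2 n -27.4..28.3
80 axis z -48.0 blade z -48.3 n -27.8..28.3
85 axis z -48.4 blade z -48.2 n -27.7..28.1
90 axis z -48.1 blade z -48.2 n -27.5..28.0
95 axis z -48.3 blade z -48.2 n -28.0..27.9
100 axis z -48.2 blade z -48.1 n -27.9..27.8
105 axis z -48.2 blade z -48.1 n -27.8..28.2
110 axis z -48.1 blade z -48.3 n -27.8..28.2
115 axis z -48.0 blade z -48.2 n -27.5..28.1
120 axis z -48.2 blade z -48.2 n -27.9..28.3
125 axis z -48.3 blade z -48.3 n -27.8..28.3
time: 34.33
position: [0.407, 0.1375, 0.211]
tool_rot: [0.992, 0.126, -0.001, -0.0]
ft_force: [0.3, -0.0, -0.9]
grip_width: 0.0174
grip_force: 60.0
time: 35.33
position: [0.4073, 0.2794, 0.2116]
tool_rot: [0.997, 0.077, -0.001, 0.0]
ft_force: [-0.4, 0.4, -1.8]
grip_width: 0.0176
grip_force: 60.0
t35.3 at [0.4073 0.2794 0.2116] psi 8.8 tilt 0.10 -> twist 0.1, shift -0.84 0.01 12.91
0 ((0.0, 0.0), (0.0, 0.0), 0.0) nan<stdin>:5: RuntimeWarning: Mean of empty slice.
  ret = ret.dtype.type(ret / rcount)
```

View pics/w8.png

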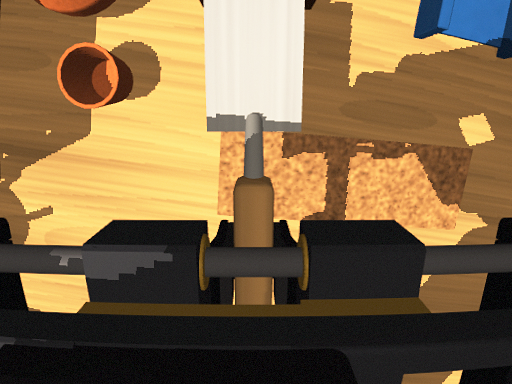

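Wrist view: the blade points ahead, bar ends are just visible at (225,3) and (310,3), and a bystander cup is at (88,75). Next I fit the tile's edges from the earlier wrist frame.

```bash
python3 - <<'E'
from lib import *
for f in("w6.npz","w5.npz","w7.npz"):
    w=dict(np.load(f));W=cloud(w);X,Y,Z=np.moveaxis(W,-1,0)
    m=(Z>.0535)&(Z<.063)&(X>.55)&(X<.72)&(Y>.2)&(Y<.42);P=W[m][:,:2];phi=np.radians(8.7)
    for _ in range(4):
        c,s=np.cos(phi),np.sin(phi);Q=P@np.array([[c,-s],[s,c]])
        def edge(u,v,sgn):
            b=np.arange(np.percentile(v,8),np.percentile(v,92),.004);k=[(v>=t)&(v<t+.004) for t in b]
            e=[(t+.002,np.percentile(u[i],2 if sgn<0 else 98)) for t,i in zip(b,k) if i.sum()>5];e=np.array(e)
            p=np.polyfit(*e.T,1);g=abs(np.polyval(p,e[:,0])-e[:,1])<.002
            return np.polyfit(*e[g].T,1),np.median(e[g][:,1]),g.sum(),len(g)
        ex=edge(Q[:,0],Q[:,1],-1);ey=edge(Q[:,1],Q[:,0],-1)
        if f!="w5.npz": d=(-ex[0][0]+ey[0][0])/2
        else: d=ey[0][0]
        phi+=d
    ctr=np.array([ex[1]+.05,ey[1]+.06]);C=np.array([[c,-s],[s,c]])@ctr
    print(f,m.sum(),"phi",np.degrees(phi),"slopes",np.degrees([ex[0][0],ey[0][0]]),ex[2:],ey[2:],"centre",C)
    if f=="w5.npz": print("  other x edge width",np.ptp(np.percentile(Q[:,0],[1,99])))
E
```

```text
w6.npz 6088 phi 9.681343257340911 slopes [-0.0055721   0.01841111] (np.int64(17), 17) (np.int64(18), 18) centre [0.63177527 0.314237  ]
w5.npz 1269 phi 9.34213821300892 slopes [-7.01336523e-01  1.58393899e-05] (np.int64(6), 6) (np.int64(21), 21) centre [0.63342292 0.31276244]
  other x edge width 0.09688525180857444
w7.npz 4117 phi 9.551104335315078 slopes [0.00466554 0.00466258] (np.int64(15), 15) (np.int64(11), 11) centre [0.63157791 0.31391092]
```

```bash

python3 -m pendant '[{"jaw":0,"linear":[0,0,0],"twist":-0.8},{"jaw":0,"linear":[-0.4,0.2,0.5],"twist":0},{"jaw":0,"linear":[-0.4,0.14,1],"twist":0},{"jaw":0,"linear":[0,0,2],"twist":0},{"jaw":0,"linear":[0,0,2.5],"twist":0},{"jaw":0,"linear":[0,0,2.5],"twist":0},{"jaw":0,"linear":[0,0,2],"twist":0},{"jaw":0,"linear":[0,0,1.2],"twist":0},{"jaw":0,"linear":[0,0,0.7],"twist":0},{"jaw":0,"linear":[0,0,0.5],"twist":0},{"jaw":0,"linear":[0,0,0],"twist":0},{"jaw":0,"linear":[0,0,0],"twist":0}]'
python3 -m pendant '[{"jaw":0,"linear":[0,0,0],"twist":0},{"jaw":0,"linear":[0,0,0],"twist":0},{"jaw":0,"linear":[0,0,0],"twist":0}]'
python3 plan.py 0.400 0.2747 0.0825 9.6;python3 plan.py 0.5134 0.2939 0.0825 9.6
```

```text
time: 36.38
position: [0.4008, 0.2755, 0.0834]
tool_rot: [0.997, 0.084, 0.0, -0.0]
ft_force: [-0.7, -0.1, -0.6]
grip_width: 0.0172
grip_force: 60.0
time: 36.63
position: [0.4009, 0.2758, 0.0838]
tool_rot: [0.996, 0.084, 0.001, -0.0]
ft_force: [-0.1, 0.0, -1.6]
grip_width: 0.0175
grip_force: 60.0
t36.6 at [0.4009 0.2758 0.0838] psi 9.6 tilt 0.10 -> twist 0.0, shift -0.11 0.09 0.13
t36.6 at [0.4009 0.2758 0.0838] psi 9.6 tilt 0.10 -> twist 0.0, shift 11.39 0.09 0.13
```

```bash

python3 -m pendant '[{"jaw":0,"linear":[0.4,0.08,0],"twist":0},{"jaw":0,"linear":[0.8,0,0],"twist":0},{"jaw":0,"linear":[1.2,0,0],"twist":0},{"jaw":0,"linear":[1.5,0,0],"twist":0},{"jaw":0,"linear":[1.7,0,0],"twist":0},{"jaw":0,"linear":[1.7,0,0],"twist":0},{"jaw":0,"linear":[1.5,0,0],"twist":0},{"jaw":0,"linear":[1.1,0,0],"twist":0},{"jaw":0,"linear":[0.8,0,0],"twist":0},{"jaw":0,"linear":[0.5,0,0],"twist":0},{"jaw":0,"linear":[0.2,0,0],"twist":0},{"jaw":0,"linear":[0,0,0],"twist":0}]'
python3 -m pendant '[{"jaw":0,"linear":[0,0,0],"twist":0},{"jaw":0,"linear":[0,0,0],"twist":0},{"jaw":0,"linear":[0,0,0],"twist":0}]'
python3 plan.py 0.5134 0.2939 0.0975 9.6
python3 - <<'E'
from lib import *
from rig import cams
c=cams.camera("wrist");np.savez("w9.npz",**c);cv2.imwrite("pics/w9.png",c["color"])
W=cloud(c);X,Y,Z=np.moveaxis(W,-1,0)
E
```

```text
time: 37.63
position: [0.5131, 0.2938, 0.083]
tool_rot: [0.996, 0.084, -0.0, 0.0]
ft_force: [-0.4, -0.0, -0.9]
grip_width: 0.0173
grip_force: 60.0
time: 37.88
position: [0.5122, 0.2937, 0.083]
tool_rot: [0.996, 0.084, -0.0, 0.0]
ft_force: [0.4, 0.1, -1.7]
grip_width: 0.0177
grip_force: 60.0
t37.9 at [0.5122 0.2937 0.083 ] psi 9.6 tilt 0.05 -> twist 0.0, shift 0.12 0.00 -1.45
```

View pics/w9.png

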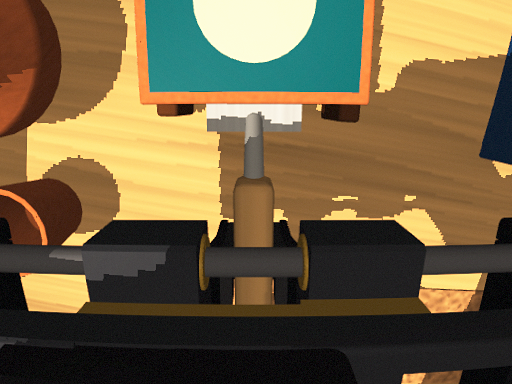

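Tile edges at x=139 and 373 are symmetric about the blade (254), so it is squarely under. Lift.

```bash

python3 -m pendant '[{"jaw":0,"linear":[0,0,-0.3],"twist":0},{"jaw":0,"linear":[0,0,-0.4],"twist":0},{"jaw":0,"linear":[0,0,-0.3],"twist":0},{"jaw":0,"linear":[0,0,-0.2],"twist":0},{"jaw":0,"linear":[0,0,-0.2],"twist":0},{"jaw":0,"linear":[0,0,-0.2],"twist":0},{"jaw":0,"linear":[0,0,-0.2],"twist":0},{"jaw":0,"linear":[0,0,-0.3],"twist":0},{"jaw":0,"linear":[0,0,-0.4],"twist":0},{"jaw":0,"linear":[0,0,-0.5],"twist":0},{"jaw":0,"linear":[0,0,-0.5],"twist":0},{"jaw":0,"linear":[0,0,-0.5],"twist":0}]'
python3 -m pendant '[{"jaw":0,"linear":[0,0,-0.5],"twist":0},{"jaw":0,"linear":[0,0,-0.5],"twist":0},{"jaw":0,"linear":[0,0,-0.4],"twist":0},{"jaw":0,"linear":[0,0,-0.3],"twist":0},{"jaw":0,"linear":[0,0,-0.2],"twist":0},{"jaw":0,"linear":[0,0,0],"twist":0},{"jaw":0,"linear":[0,0,0],"twist":0},{"jaw":0,"linear":[0,0,0],"twist":0}]'
cat > tl.py <<'E'
from lib import *
from rig import cams,robot
import sys
from scipy.spatial.transform import Rotation as R
o=robot.get_obs();c=cams.camera("wrist");np.savez(sys.argv[1]+".npz",**c);W=cloud(c);T=np.array(o["position"]);M=R.from_quat(o["tool_rot"]).as_matrix()
D=(W-T)@M;s,n,z=np.moveaxis(D,-1,0);h=cv2.cvtColor(c["color"],cv2.COLOR_BGR2HSV)
m=(s>.055)&(s<.25)&(abs(n)<.09)&(abs(z-.039)<.009)&((h[...,1]>60)|(h[...,2]>245))
n_,L,st,_=cv2.connectedComponentsWithStats(m.astype(np.uint8));m=L==1+st[1:,4].argmax()
P=D[m];A=np.c_[P[:,:2],np.ones(len(P))];f=np.linalg.lstsq(A,P[:,2],rcond=None)[0]
far=P[(P[:,0]>.1)];e=[np.percentile(far[:,1],q)*1e3 for q in(.5,99.5)];r=cv2.minAreaRect((P[:,:2]*1e3).astype(np.float32))
print("t",o["time"],"TCP",T.round(4),"tile: rear edge s %.1f"%(np.percentile(P[:,0],.5)*1e3),"side edges",np.round(e,1),"pitch,roll deg",np.degrees(f[:2]).round(2),"top z below TCP %.1f"%(np.median(P[:,2])*1e3),"rect",np.round(r[0],1),np.round(r[1],1),round(r[2],2),"F",np.round(o["ft_force"],1))
E
python3 tl.py w10
```

```text
time: 38.93
position: [0.513, 0.2938, 0.1236]
tool_rot: [0.996, 0.084, 0.0, -0.0]
ft_force: [0.4, 0.1, -1.7]
grip_width: 0.0177
grip_force: 60.0
time: 39.6
position: [0.5128, 0.2937, 0.1418]
tool_rot: [0.996, 0.084, -0.0, 0.0]
ft_force: [0.4, -0.1, -2.2]
grip_width: 0.0176
grip_force: 60.0
t 39.6 TCP [0.5128 0.2937 0.1418] tile: rear edge s 70.2 side edges [-57.7  60.3] pitch,roll deg [-0.23 -0.25] top z below TCP 40.5 rect [97.8  1.4] [120.9  58.2] 89.86 F [ 0.4 -0.1 -2.2]
```

```bash

python3 -m pendant '[{"jaw":0,"linear":[0,0,-0.2],"twist":0.8},{"jaw":0,"linear":[0,0,-0.4],"twist":1.6},{"jaw":0,"linear":[0,0,-0.5],"twist":2.2},{"jaw":0,"linear":[0,0,-0.5],"twist":2.2},{"jaw":0,"linear":[0,0,-0.4],"twist":1.6},{"jaw":0,"linear":[0,0,-0.3],"twist":0.8},{"jaw":0,"linear":[0,0,-0.2],"twist":0.4},{"jaw":0,"linear":[0,0,0],"twist":0},{"jaw":0,"linear":[0,0,0],"twist":0}]'
python3 -m pendant '[{"jaw":0,"linear":[0,0.4,0],"twist":0},{"jaw":0,"linear":[0,0.9,0],"twist":0},{"jaw":0,"linear":[0,1.4,0],"twist":0},{"jaw":0,"linear":[0,1.9,0],"twist":0},{"jaw":0,"linear":[-0.1,2.2,0],"twist":0},{"jaw":0,"linear":[-0.1,2.3,0],"twist":0},{"jaw":0,"linear":[-0.1,2.3,0],"twist":0},{"jaw":0,"linear":[0,2.2,0],"twist":0},{"jaw":0,"linear":[0,2,0],"twist":0},{"jaw":0,"linear":[0,1.7,0],"twist":0},{"jaw":0,"linear":[0,1.3,0],"twist":0},{"jaw":0,"linear":[0,0.9,0],"twist":0}]'
python3 -m pendant '[{"jaw":0,"linear":[0,0.7,0],"twist":0},{"jaw":0,"linear":[0,0.5,0],"twist":0},{"jaw":0,"linear":[0,0.4,0],"twist":0},{"jaw":0,"linear":[0,0.25,0],"twist":0},{"jaw":0,"linear":[0,0.1,0],"twist":0},{"jaw":0,"linear":[0,0,0],"twist":0},{"jaw":0,"linear":[0,0,0],"twist":0},{"jaw":0,"linear":[0,0,0],"twist":0}]'
python3 tl.py w11; python3 plan.py .510 .079 .165 0
```

```text
time: 40.4
position: [0.5129, 0.2938, 0.167]
tool_rot: [1.0, 0.0, -0.0, -0.0]
ft_force: [-0.3, 0.3, -3.2]
grip_width: 0.0173
grip_force: 60.0
time: 41.4
position: [0.5095, 0.0962, 0.1671]
tool_rot: [1.0, -0.001, -0.0, 0.0]
ft_force: [-0.1, -1.1, -2.4]
grip_width: 0.0174
grip_force: 60.0
time: 42.07
position: [0.51, 0.0797, 0.167]
tool_rot: [1.0, 0.0, -0.0, -0.0]
ft_force: [-0.2, 0.0, -3.5]
grip_width: 0.0175
grip_force: 60.0
t 42.0667 TCP [0.51   0.0797 0.167 ] tile: rear edge s 70.3 side edges [-57.6  60.4] pitch,roll deg [-0.2  -0.23] top z below TCP 40.4 rect [98.3  1.5] [120.3  57.6] 89.97 F [-0.2  0.  -3.5]
t42.1 at [0.51   0.0797 0.167 ] psi 0.0 tilt 0.00 -> twist 0.0, shift 0.00 0.07 0.20
```

```bash

python3 -m pendant '[{"jaw":0,"linear":[0,0.07,0.4],"twist":0},{"jaw":0,"linear":[0,0,0.8],"twist":0},{"jaw":0,"linear":[0,0,1.2],"twist":0},{"jaw":0,"linear":[0,0,1.2],"twist":0},{"jaw":0,"linear":[0,0,1],"twist":0},{"jaw":0,"linear":[0,0,0.7],"twist":0},{"jaw":0,"linear":[0,0,0.4],"twist":0},{"jaw":0,"linear":[0,0,0.3],"twist":0},{"jaw":0,"linear":[0,0,0],"twist":0},{"jaw":0,"linear":[0,0,0],"twist":0},{"jaw":0,"linear":[0,0,0],"twist":0}]'
python3 tl.py w12; python3 plan.py .510 .079 .083 0
python3 -m pendant '[{"jaw":0,"linear":[0,0,0.2],"twist":0},{"jaw":0,"linear":[0,0,0.2],"twist":0},{"jaw":0,"linear":[0,0,0.2],"twist":0},{"jaw":0,"linear":[0,0,0.2],"twist":0},{"jaw":0,"linear":[0,0,0.2],"twist":0},{"jaw":0,"linear":[0,0,0.2],"twist":0},{"jaw":0,"linear":[0,0,0.3],"twist":0},{"jaw":0,"linear":[0,0,0.4],"twist":0},{"jaw":0,"linear":[0,0,0.4],"twist":0},{"jaw":0,"linear":[0,0,0.2],"twist":0},{"jaw":0,"linear":[0,0,0],"twist":0},{"jaw":0,"linear":[0,0,0],"twist":0}]'
python3 plan.py .38 .079 .083 0
```

```text
time: 43.03
position: [0.5104, 0.0786, 0.1075]
tool_rot: [1.0, 0.0, 0.001, 0.0]
ft_force: [-0.7, -0.0, -2.7]
grip_width: 0.0174
grip_force: 60.0
t 43.0333 TCP [0.5104 0.0786 0.1075] tile: rear edge s 70.3 side edges [-57.6  60.3] pitch,roll deg [-0.19 -0.26] top z below TCP 40.4 rect [98.5  1.4] [ 57.  120.6] 0.11 F [-0.7 -0.  -2.7]
t43.1 at [0.5104 0.0786 0.1076] psi 0.0 tilt 0.07 -> twist 0.0, shift -0.04 -0.04 2.46
time: 44.08
position: [0.5099, 0.0786, 0.0818]
tool_rot: [1.0, -0.0, -0.0, -0.0]
ft_force: [0.0, 0.4, -1.6]
grip_width: 0.0175
grip_force: 60.0
t44.1 at [0.5099 0.0786 0.0818] psi -0.0 tilt 0.03 -> twist -0.0, shift -12.99 -0.04 -0.12
```

```bash

python3 -m pendant '[{"jaw":0,"linear":[-0.4,0,0],"twist":0},{"jaw":0,"linear":[-0.9,0,0],"twist":0},{"jaw":0,"linear":[-1.4,0,0],"twist":0},{"jaw":0,"linear":[-1.7,0,0],"twist":0},{"jaw":0,"linear":[-1.8,0,0],"twist":0},{"jaw":0,"linear":[-1.8,0,0],"twist":0},{"jaw":0,"linear":[-1.6,0,0],"twist":0},{"jaw":0,"linear":[-1.1,0,0],"twist":0},{"jaw":0,"linear":[-0.8,0,0],"twist":0},{"jaw":0,"linear":[-0.5,0,0],"twist":0},{"jaw":0,"linear":[0,0,0],"twist":0},{"jaw":0,"linear":[0,0,0],"twist":0}]'
python3 - <<'E'
from lib import *
from rig import cams
c=cams.camera("scene");np.savez("c13.npz",**c);a=c["color"]
c=cams.camera("side");np.savez("s13.npz",**c);b=c["color"]
cv2.imwrite("pics/x13.png",np.hstack([cv2.resize(a[150:290,180:350],(400,330)),cv2.resize(b[120:260,180:350],(400,330))]))
for n in("c13.npz","s13.npz"):
    w=dict(np.load(n));W=cloud(w);X,Y,Z=np.moveaxis(W,-1,0);m=(Z>.054)&(Z<.065)&(X>.54)&(X<.72)&(Y>.005)&(Y<.16)
    P=W[m];print(n,m.sum(),cv2.minAreaRect((P[:,:2]*1000).astype(np.float32)) if m.sum()>5 else "")
E
python3 -m pendant '[{"jaw":0,"linear":[0,0,-1],"twist":0},{"jaw":0,"linear":[0,0,-2],"twist":0},{"jaw":0,"linear":[0,0,-3],"twist":0},{"jaw":0,"linear":[0,0,-3],"twist":0},{"jaw":0,"linear":[0,0,-2],"twist":0},{"jaw":0,"linear":[0,0,-1],"twist":0},{"jaw":0,"linear":[0,0,0],"twist":0}]'
python3 plan.py .4083 .1374 .2 93.8
```

```text
time: 45.08
position: [0.3906, 0.0785, 0.0822]
tool_rot: [1.0, -0.0, 0.001, 0.0]
ft_force: [0.6, 0.2, -1.1]
grip_width: 0.0174
grip_force: 60.0
c13.npz 658 ((629.776611328125, 78.4332046508789), (101.79590606689453, 122.40596008300781), 0.38202476501464844)
s13.npz 592 ((628.2083129882812, 78.7795181274414), (100.8270263671875, 121.84088897705078), 0.9638113975524902)
time: 45.77
position: [0.3923, 0.0785, 0.2044]
tool_rot: [1.0, 0.0, 0.004, 0.0]
ft_force: [0.8, 0.3, -1.7]
grip_width: 0.0173
grip_force: 60.0
t45.8 at [0.3923 0.0785 0.2044] psi 0.0 tilt 0.41 -> twist -93.8, shift 5.77 1.99 0.44
```

View pics/x13.png

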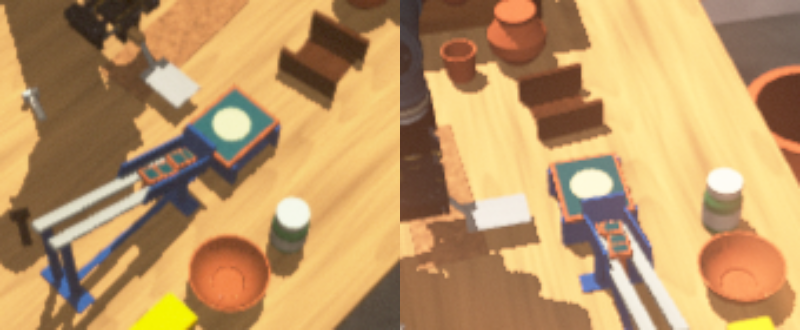

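The tile sits centred on the blue bars, and stopper heads are queued at the foot (left half, 150-185,165). Next the spatula goes back.

```bash

python3 -m pendant '[{"jaw":0,"linear":[0,0,0],"twist":-3},{"jaw":0,"linear":[0,0,0],"twist":-5},{"jaw":0,"linear":[0,0,0],"twist":-7},{"jaw":0,"linear":[0,0,0],"twist":-7},{"jaw":0,"linear":[0,0,0],"twist":-7},{"jaw":0,"linear":[0,0,0],"twist":-7},{"jaw":0,"linear":[0,0,0],"twist":-7},{"jaw":0,"linear":[0,0,0],"twist":-7},{"jaw":0,"linear":[0,0,0],"twist":-7},{"jaw":0,"linear":[0,0,0],"twist":-7},{"jaw":0,"linear":[0,0,0],"twist":-7},{"jaw":0,"linear":[0,0,0],"twist":-7}]'
python3 -m pendant '[{"jaw":0,"linear":[0,0,0],"twist":-7},{"jaw":0,"linear":[0,0,0],"twist":-5.8},{"jaw":0,"linear":[0,0,0],"twist":-3},{"jaw":0,"linear":[0.5,0.2,0],"twist":0},{"jaw":0,"linear":[1.2,0.4,0],"twist":0},{"jaw":0,"linear":[1.6,0.5,0],"twist":0},{"jaw":0,"linear":[1.3,0.5,0],"twist":0},{"jaw":0,"linear":[0.8,0.3,0],"twist":0},{"jaw":0,"linear":[0.4,0.1,0],"twist":0},{"jaw":0,"linear":[0,0,0],"twist":0},{"jaw":0,"linear":[0,0,0],"twist":0},{"jaw":0,"linear":[0,0,0],"twist":0}]'
python3 plan.py .4083 .1374 .0525 93.8
python3 - <<'E'
from lib import *
for n in("c13.npz","s13.npz"):
    w=dict(np.load(n));W=cloud(w);X,Y,Z=np.moveaxis(W,-1,0);h=cv2.cvtColor(w["color"],cv2.COLOR_BGR2HSV)
    rail=.171-(Y+.238)*np.tan(np.radians(25))
    m=(abs(X-.631)<.02)&(Z-rail>.0045)&(Z-rail<.02)&(Y>-.3)&(Y<-.012)
    print(n,m.sum(),np.histogram(Y[m],np.arange(-.3,0,.02))[0],"Y range",np.percentile(Y[m],[1,99]))
E
```

```text
time: 46.77
position: [0.3897, 0.0786, 0.201]
tool_rot: [0.775, 0.632, -0.001, -0.001]
ft_force: [-0.1, 0.2, -1.4]
grip_width: 0.018
grip_force: 60.0
time: 47.77
position: [0.4058, 0.1374, 0.2019]
tool_rot: [0.683, 0.73, -0.0, -0.0]
ft_force: [0.3, 0.5, -1.2]
grip_width: 0.0175
grip_force: 60.0
t47.8 at [0.4058 0.1374 0.2019] psi 93.8 tilt 0.04 -> twist -0.0, shift -0.02 0.25 14.94
c13.npz 189 [ 3  1  0  4  1  2  3  1  1 22 38 38 41 20] Y range [-0.28349071 -0.01422168]
s13.npz 148 [ 0  0  0  0  0  0  0  0  0 20 29 31 39 25] Y range [-0.10775836 -0.01328743]
```

```bash

python3 -m pendant '[{"jaw":0,"linear":[0,0.15,1],"twist":0},{"jaw":0,"linear":[0,0.06,2],"twist":0},{"jaw":0,"linear":[0,0,2.5],"twist":0},{"jaw":0,"linear":[0,0,2.5],"twist":0},{"jaw":0,"linear":[0,0,2.2],"twist":0},{"jaw":0,"linear":[0,0,1.6],"twist":0},{"jaw":0,"linear":[0,0,1.1],"twist":0},{"jaw":0,"linear":[0,0,0.7],"twist":0},{"jaw":0,"linear":[0,0,0.4],"twist":0},{"jaw":0,"linear":[0,0,0.2],"twist":0},{"jaw":0,"linear":[0,0,0],"twist":0},{"jaw":0,"linear":[0,0,0],"twist":0}]'
python3 plan.py .4083 .1374 .0525 93.8
python3 -m pendant '[{"jaw":0,"linear":[0,0,0.2],"twist":0},{"jaw":0,"linear":[0,0,0.15],"twist":0},{"jaw":0,"linear":[0,0,0.1],"twist":0},{"jaw":0,"linear":[0,0,0.1],"twist":0},{"jaw":0,"linear":[0,0,0],"twist":0},{"jaw":0,"linear":[0,0,0],"twist":0}]'
python3 plan.py .4083 .1374 .0525 93.8
```

```text
time: 48.77
position: [0.4086, 0.1379, 0.0606]
tool_rot: [0.683, 0.73, 0.0, 0.0]
ft_force: [-0.9, 0.3, -1.2]
grip_width: 0.0177
grip_force: 60.0
t48.8 at [0.4086 0.1379 0.0606] psi 93.8 tilt 0.07 -> twist -0.0, shift -0.05 -0.03 0.81
time: 49.27
position: [0.4082, 0.138, 0.0545]
tool_rot: [0.683, 0.73, -0.0, -0.0]
ft_force: [-0.3, -0.4, -0.9]
grip_width: 0.0172
grip_force: 60.0
t49.3 at [0.4082 0.138  0.0545] psi 93.8 tilt 0.00 -> twist 0.0, shift -0.06 0.01 0.20
```

```bash

python3 -m pendant '[{"jaw":0,"linear":[0,0,0.1],"twist":0},{"jaw":0,"linear":[0,0,0.08],"twist":0},{"jaw":0,"linear":[0,0,0],"twist":0},{"jaw":0,"linear":[0,0,0],"twist":0}]'
python3 -m pendant '[{"jaw":0.25,"linear":[0,0,0],"twist":0},{"jaw":0.3,"linear":[0,0,0],"twist":0},{"jaw":0.4,"linear":[0,0,0],"twist":0},{"jaw":0.5,"linear":[0,0,0],"twist":0},{"jaw":0.5,"linear":[0,0,0],"twist":0},{"jaw":0.5,"linear":[0,0,-1],"twist":0},{"jaw":0.5,"linear":[0,0,-2],"twist":0},{"jaw":0.5,"linear":[0,0,-3],"twist":0},{"jaw":0.5,"linear":[0,0,-4],"twist":0},{"jaw":0.5,"linear":[0,0,-4],"twist":0},{"jaw":0.5,"linear":[0,0,-3],"twist":0},{"jaw":0.5,"linear":[0,0,-1.5],"twist":0}]'
python3 -m pendant '[{"jaw":0.5,"linear":[-1.5,0,0],"twist":0},{"jaw":0.5,"linear":[-3,0,-1],"twist":0},{"jaw":0.5,"linear":[-3,0,-2],"twist":0},{"jaw":0.5,"linear":[-2,0,-2],"twist":0},{"jaw":0.5,"linear":[-1,0,-1],"twist":0},{"jaw":0.5,"linear":[0,0,0],"twist":0},{"jaw":0.5,"linear":[0,0,0],"twist":0},{"jaw":0.5,"linear":[0,0,0],"twist":0}]'
python3 - <<'E'
from lib import *
from rig import cams
c=cams.camera("wrist");np.savez("w14.npz",**c);a=c["color"]
c=cams.camera("scene");np.savez("c14.npz",**c);b=c["color"];stoppers(c)
cv2.imwrite("pics/x14.png",np.hstack([cv2.resize(a,(400,300)),cv2.resize(b[100:340,100:420],(400,300))]))
E
python3 m5.py w14.npz
```

```text
time: 49.6
position: [0.4081, 0.1379, 0.0527]
tool_rot: [0.683, 0.73, -0.0, -0.0]
ft_force: [0.4, 0.2, -1.2]
grip_width: 0.0173
grip_force: 60.0
time: 50.6
position: [0.4097, 0.1382, 0.2417]
tool_rot: [0.683, 0.73, 0.003, 0.002]
ft_force: [0.8, -0.1, -0.9]
grip_width: 0.0433
grip_force: 0.0
time: 51.27
position: [0.4141, 0.0338, 0.2969]
tool_rot: [0.683, 0.73, -0.0, -0.001]
ft_force: [0.3, -0.4, -1.0]
grip_width: 0.0436
grip_force: 0.0
px [194. 193.] n 75 ctr [ 0.3491 -0.0941] ang 152.8 len 0.0789 z [0.0055 0.032 ] sat 61.0 val 128.0
px [188. 244.] n 95 ctr [ 0.5082 -0.2541] ang 154.9 len 0.0743 z [0.0043 0.031 ] sat 132.0 val 62.0
px [143. 275.] n 468 ctr [ 0.4894 -0.4615] ang 27.4 len 0.1476 z [0.0044 0.0257] sat 37.0 val 202.0
px [154. 301.] n 105 ctr [ 0.5882 -0.469 ] ang 100.1 len 0.0425 z [0.0045 0.0336] sat 169.0 val 115.0
handle top 1783 c [410.1 111.7] size [ 17.9 124.3] ang 3.6 z [0.0618 0.0649 0.0664]
blade 1532 c [403. 214.] size [55.  43.7] ang 3.9 z [0.0022 0.0037 0.0052]
mat 488 c [428.  110.6] size [ 13.5 119.9] ang 4.2 z [-0.0001  0.0013  0.0028]
bar far 53 c [578.2 127.2] size [10.9  6.2] ang 88.2 z [0.0469 0.0485 0.0499]
bar near 48 c [578.1  28.1] size [ 5.2 11.9] ang 1.1 z [0.0459 0.0487 0.0503]
base 664 c [592.   77.7] size [16.2 87.9] ang 0.1 z [0.0027 0.0043 0.0058]
tile none
```

View pics/x14.png

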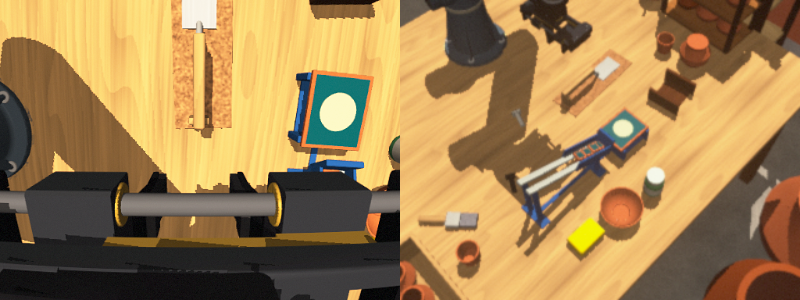

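Spatula is back on its mat (200,65 in the left half), the tile is on the rest (338,110), and no terracotta stoppers remain on the bench. One last check of the tile's placing.

```bash
python3 - <<'E'
from lib import *
for f in("w14","c14"):
    w=dict(np.load(f+".npz"));W=cloud(w);X,Y,Z=np.moveaxis(W,-1,0);m=(Z>.0545)&(Z<.066)&(X>.54)&(X<.72)&(Y>.0)&(Y<.18)
    P=W[m];print(f,m.sum(),cv2.minAreaRect((P[:,:2]*1000).astype(np.float32)),np.median(P[:,2]))
from rig import robot
print(robot.hand_in())
E
```

```text
w14 7523 ((630.2811279296875, 77.20368194580078), (102.1066665649414, 120.44058227539062), 0.14747516810894012) 0.0578240667117641
c14 662 ((628.9656982421875, 79.76399993896484), (121.34313201904297, 104.87079620361328), 87.6802749633789) 0.05940345295276783
the job is handed in; nothing more can be done
None
```

I handed the job in with all four stoppers queued in the chute, the tile centred on the blue bars and the spatula back on its mat, but the run may be failed: on the first pick I came down too fast, the fingertips hit the bench, and the wrist force read 157 N against the 120 N limit.

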